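# Weigh in sample canisters on the bench balance

## Task

Get the balance ready and weigh in the samples: lift the brass check weight off the pan and stand it in its wooden rest, seat the sample tray flat in the balance's pan pocket with its cut corners at the back, and press the small tare key. Then stand every sample canister on a free spot of the tray, centred in its circle and turned so that its code tab points straight along that circle's index mark (towards the cut-corner side of the tray), and when all are loaded press the large record key. Leave the jar, beaker and spatula where they are, and everything else in place at the end.

Things in the scene. Friction and masses are not known exactly. Their poses are not given: they have to be found in the camera images.
- balance: bench balance, fixed: white housing 310 x 236 mm, 46 mm high, steel pan on top. Origin on the table under the pan's centre; +x points from the keys to the back (away from the robot), +y to its left, z up. The housing spans x -205 to +105 mm, y +-118 mm; display and keys lie on the -x side, keys 137 mm from the pan centre
- pan (a point): centre of the pan's surface, 62 mm above the table; axes as the balance. A round steel bar 12 mm thick around the pan's edge makes a pocket 12 mm deep for the tray: 165 (x) by 195 mm (y) inside, both +x corners cut off at 45 deg like the tray's; clearance about 2.5 mm a side, and the bar's roundness leads the tray in
- tare (a joint): small round black key (22 mm across), at the balance's y = +60 mm: 0 is up, 0.006 m is fully down; about 5 N presses it fully, springs back. Counts as pressed beyond 0.004
- tare_top (a point): centre of the top of the small tare key (vertical press)
- record (a joint): large round black key (40 mm across), at the balance's y = -55 mm: 0 is up, 0.006 m is fully down; about 5 N presses it fully, springs back. Counts as pressed beyond 0.004
- record_top (a point): centre of the top of the large record key (vertical press)
- tray: loose aluminium tray, 160 (x) by 190 mm (y), 0.35 kg, floor 5 mm thick, rim 18 mm high; both +x corners cut off at 45 deg by 25 mm. Origin: centre of underside, z up. Upright grip fin, 36 mm along x, 8 mm thick, centred at x = -6, y = 0, its top 50 mm above the underside. Four spots: dark circles 64 mm across, each crossed on its +x (cut-corner) side by a dark index bar
- weight: brass check weight, 0.5 kg: squat disc 54 mm across and 30 mm high with a thin neck and on top an upright round knob, 26 mm across from 46 to 69 mm height. Origin at the centre of the underside, z up. Starts standing on the pan
- rest: dark wooden rest of the check weight, fixed: 78 mm square, 14 mm high, with a square recess of 62 mm side, 8 mm deep (its floor 6 mm above the table). Origin under its centre on the table, z up
- spot0 (a point): centre of tray spot 0, on the tray floor at x = -42, y = -55 mm of the tray; axes as the tray. Its index mark runs from 16 to 37 mm on its +x side
- spot1 (a point): centre of tray spot 1, on the tray floor at x = -42, y = 55 mm of the tray; axes as the tray. Its index mark runs from 16 to 37 mm on its +x side
- spot2 (a point): centre of tray spot 2, on the tray floor at x = 30, y = -55 mm of the tray; axes as the tray. Its index mark runs from 16 to 37 mm on its +x side
- spot3 (a point): centre of tray spot 3, on the tray floor at x = 30, y = 55 mm of the tray; axes as the tray. Its index mark runs from 16 to 37 mm on its +x side
- can0: sample canister (2 to 4 are there, all alike): pale cylinder 46 mm across on a heavy round steel foot 60 mm across and 12 mm high, 75 mm high in all, 0.25 kg, most of it in the foot. Origin at the centre of the underside, z up. A grey code tab, a vertical rib 10 mm wide from 14 to 60 mm height, stands out on its +x side to 34 mm from the axis
- can1: sample canister (2 to 4 are there, all alike): pale cylinder 46 mm across on a heavy round steel foot 60 mm across and 12 mm high, 75 mm high in all, 0.25 kg, most of it in the foot. Origin at the centre of the underside, z up. A grey code tab, a vertical rib 10 mm wide from 14 to 60 mm height, stands out on its +x side to 34 mm from the axis
- can2: sample canister (2 to 4 are there, all alike): pale cylinder 46 mm across on a heavy round steel foot 60 mm across and 12 mm high, 75 mm high in all, 0.25 kg, most of it in the foot. Origin at the centre of the underside, z up. A grey code tab, a vertical rib 10 mm wide from 14 to 60 mm height, stands out on its +x side to 34 mm from the axis
- can3: sample canister (2 to 4 are there, all alike): pale cylinder 46 mm across on a heavy round steel foot 60 mm across and 12 mm high, 75 mm high in all, 0.25 kg, most of it in the foot. Origin at the centre of the underside, z up. A grey code tab, a vertical rib 10 mm wide from 14 to 60 mm height, stands out on its +x side to 34 mm from the axis
- tab0 (a point): on the code tab of can0: 33 mm from its axis on its +x side, 37 mm above its underside
- tab1 (a point): on the code tab of can1: 33 mm from its axis on its +x side, 37 mm above its underside
- tab2 (a point): on the code tab of can2: 33 mm from its axis on its +x side, 37 mm above its underside
- tab3 (a point): on the code tab of can3: 33 mm from its axis on its +x side, 37 mm above its underside
- jar: bystander: white plastic screw-top jar, 64 mm across, 95 mm high; origin under its centre
- beaker: bystander: glass beaker, 72 mm across, 85 mm high; origin under its centre
- spatula: bystander: spatula 180 mm long lying on the table, handle to its -x

How it is judged:
By the outcome, as a careful person would: the job done as asked, in the order asked, and still so for the second after the job is handed in, with the robot touching nothing.
Of can0, can1, can2, can3 only 2 to 4 are there at a start; the rules pass over those that are not, and their reading is None.
At some moment in a run one of can0, can1, can2, can3, weight may be knocked a few centimetres aside while the robot is not near it.
It also fails if it takes over 210 s, if anything falls off the work surface, if the arm or the gripper's body presses on something with over 40 N, if the wrist force passes 120 N, or if a joint passes its speed limit or range.

## Robot

A 6-joint arm with a two-finger parallel gripper is mounted at the origin on the work surface. World frame = base frame: x ahead of the robot, y to its left, z up, the work surface at z = 0. Lengths are in m, angles in rad, forces in N, time in s.
With the tool pointing down it reaches from about 0.3 to 0.875 m from the base axis. Payload 6.4 kg.
Tool frame: the origin (TCP) lies on the centre line of the jaws, within the pads' length; the fingertips stand tips_ahead ahead of it and the grasp point (between the pads) lies 11 mm behind it (tips_ahead is the distance from the TCP to the fingertips, in m); z points along the fingers, y is the line along which they close (so a half turn about z gives the same grasp; the last joint's range is limited). The gripper opens to 88 mm and grips with 3 to 60 N. Pads are 18 mm wide; open, the fingers measure 123 mm over their backs; the gripper's body (75 mm by 187 mm) begins 45 mm behind the grasp point.
Start: joints at [1.099, 0.181, 1.607, -0, 1.354, -0.206], TCP at [0.151, 0.555, 0.247] pointing down, gripper open.
Joint ranges: [-2.99, 2.99], [-0.89, 2.07], [0.3, 2.58], [-1.14, 4.28], [0, 2.63], [-3.12, 3.12]. Speed limits (rad/s): [2.57, 2.57, 3.01, 3.14, 3.14, 3.14].

## Interface

Orientations are given as a unit quaternion [w, x, y, z].
In Python, from cell import * gives the robot as it stands. The module is installed in compiled form; this text tells all that it offers.
- The arm moves only by the tool servo_tool, never from a script. Its argument "rows" is a list of rows, each a list of 7 numbers: the shift along the world's x, y, z in units of 25 mm (1.0 is 25 mm), then the turn, a rotation vector about the world's x, y, z in rad, then the opening in per cent of the stroke, from 0 (shut) to 100 (fully open). A call has 1 to 5 rows; each row shifts and turns the commanded pose from where the row before left it; what a row does not reach is not made up. A row lasts 1/10 s, in which the tool goes at most 50 mm and 8.59 degrees, less where a joint would pass 70% of its speed; a pose out of reach is approached as far as the arm can. A call is refused whole if a number of a shift passes 1 or a number of a turn 0.15, either way. A call with a gripper value outside its range is refused whole. The fingers move at their own pace and stop on an object; the grip force is fixed at half the most. Time passes only in rows, so rows that do not move let the fingers close. It gives the time, the measured TCP pose, the force, the opening and the grip force at its end, in the units of the state.
- get_state(): the state, without advancing time (a new reading comes with each control period).
- get_image(name): name is "side" or "top"; returns the picture (384x512x3 uint8, red, green, blue); there is no depth.
- camera_model(name): a dict with "camera_matrix" (3x3 intrinsics, pixels), "k1" (the pictures are not rectified: a ray, as slopes to the right and down, at radius r is drawn at 1 + k1 r^2 times it, then the intrinsics apply), "cam_to_world" (4x4, takes a point from camera to world coordinates). Camera axes: x right, y down, z forward; pixel columns grow to the right and rows downward; lengths in m; the calibration is good to about 2 mm. A picture is of the moment at which its call begins. camera_model takes no time and is no camera call.
- close_job(): hands the job in; it is judged then, once.
The state is a dict: "time_s": time; "qpos": joint angles; "dq": joint speeds; "effort": joint torques, N m; "eef_pos": TCP position; "ee_rot": TCP orientation; "force": force on the tool from outside, world axes, zero at the start; "moment": the same for the moment, N m; "grip_width": finger opening in m; "grasp_force": force on a finger pad.
Only numpy, scipy, OpenCV 4.12 (cv2) and the standard library are available. Lean on these libraries where they do the work, as an engineer would, in place of code of your own. Each camera call takes 0.05 s, during which the arm holds its last target. There are 200 camera calls.

## Working session

There is one attempt and no reset: what is moved stays moved. The work goes in short steps, Python scripts to look and compute and a tool call to move; the robot and the scene stay as the last step left them, time stands still between calls to the robot, and variables do not carry over. Pictures are saved under pics/ and viewed, at most 14 in all, crops included, and the job is handed in when it is done.

Besides the shell and the picture viewer there is one more tool, called after ">>>" as name([rows], argument=value, ...), one row to a line, values as JSON. servo_tool: Moves the arm, as the interface text tells. Its arguments: {"type":"object","properties":{"rows":{"type":"array","items":{"type":"array","items":{"type":"number"}}}},"required":["rows"]}

```bash
mkdir -p pics; cat > h.py <<'E'
from cell import *
import numpy as np, cv2
def cap(n,f,crop=None,s=1):
    im=get_image(n)[:,:,::-1].copy(); cv2.imwrite('pics/raw_'+f,im)
    if crop: x0,y0,x1,y1=crop; im=im[y0:y1,x0:x1]
    cv2.imwrite('pics/'+f,cv2.resize(im,None,fx=s,fy=s,interpolation=cv2.INTER_CUBIC)); return im
def w(n,u,v,z):
    m=camera_model(n);K=m['camera_matrix'];T=np.array(m['cam_to_world'])
    p=cv2.undistortPoints(np.array([[[u,v]]],float),np.array(K,float),np.array([m['k1'],0,0,0.]))[0,0]
    # iterate handled by cv2
    d=T[:3,:3]@np.array([p[0],p[1],1]);o=T[:3,3]
    return o+d*(z-o[2])/d[2]
def px(n,P):
    m=camera_model(n);K=np.array(m['camera_matrix']);T=np.linalg.inv(np.array(m['cam_to_world']))
    c=T[:3,:3]@np.array(P)+T[:3,3];s=c[:2]/c[2];s=s*(1+m['k1']*(s@s))
    return K[:2,:2]@s+K[:2,2]
E
python3 - <<'E'
from h import *
cap('top','t0.png',None,1.5);cap('side','s0.png',None,1.5)
for n in('top','side'):print(camera_model(n))
print(get_state())
E
```

```text
{'camera_matrix': array([[442.65998019,   0.        , 251.78443495],
       [  0.        , 442.65998019, 192.22774142],
       [  0.        ,   0.        ,   1.        ]]), 'k1': -0.17038690646884178, 'cam_to_world': array([[ 0.0235381 , -0.9931356 ,  0.11457592,  0.4085569 ],
       [-0.99958546, -0.02528039, -0.01377697,  0.01465009],
       [ 0.01657892, -0.11420414, -0.99331896,  1.29243617],
       [ 0.        ,  0.        ,  0.        ,  1.        ]])}
{'camera_matrix': array([[403.53777423,   0.        , 259.23270709],
       [  0.        , 403.53777423, 190.07498838],
       [  0.        ,   0.        ,   1.        ]]), 'k1': -0.11729221958756633, 'cam_to_world': array([[ 0.9891796 , -0.08513271,  0.1194828 ,  0.3812436 ],
       [-0.14651925, -0.61473409,  0.77500588, -1.03398097],
       [ 0.0074718 , -0.78412653, -0.620556  ,  0.93331602],
       [ 0.        ,  0.        ,  0.        ,  1.        ]])}
{'time_s': 0.1, 'qpos': array([ 1.09868641e+00,  1.81448906e-01,  1.60789694e+00, -1.23418283e-05,
        1.35379442e+00, -2.06295958e-01]), 'dq': array([-0.00041898, -0.0004491 , -0.00030992, -0.00064565,  0.00108394,
        0.00076856]), 'effort': array([ 1.64249736e-04, -4.34824741e+01, -3.42693043e+01,  7.04016653e-02,
        3.41511879e-02, -2.44633020e-05]), 'eef_pos': array([0.15081795, 0.55438665, 0.2459156 ]), 'ee_rot': array([-2.51790850e-04,  1.32514677e-01,  9.91180741e-01, -7.31719265e-04]), 'force': array([-0.13299254, -0.38295964,  0.70922992]), 'moment': array([ 0.02056798, -0.06182948,  0.03268251]), 'grasp_force': 0.0, 'grip_width': 0.08818057681504776}
```

View pics/t0.png

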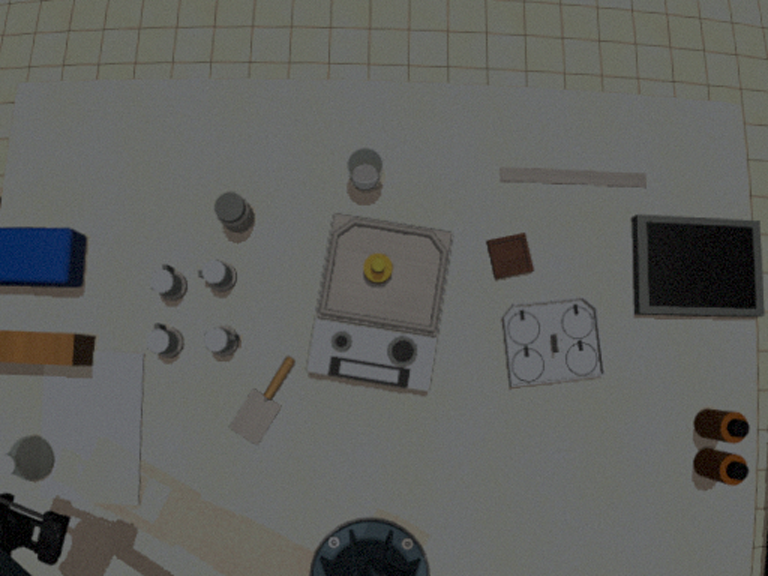

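View pics/s0.png

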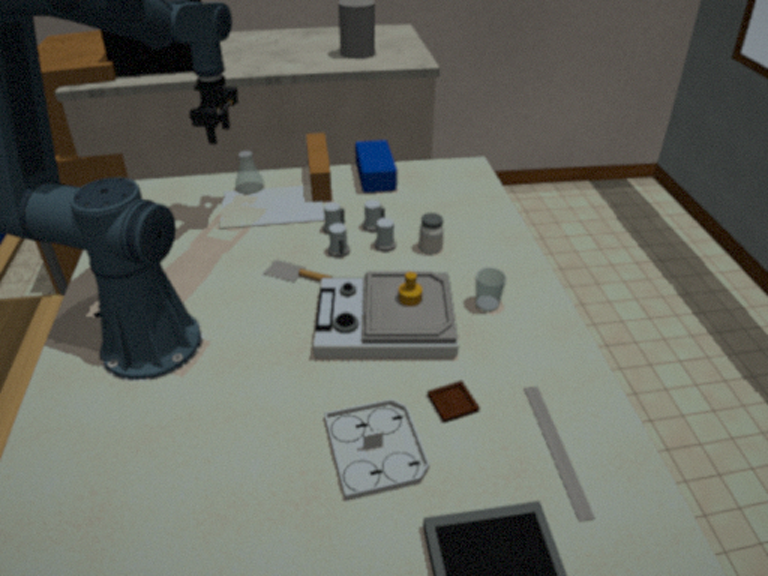

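```bash
cat >> h.py <<'E'
def shot(n,f,crop,s,k=3):
    im=np.mean([get_image(n).astype(float) for _ in range(k)],0)[:,:,::-1]
    cv2.imwrite('pics/raw_'+f,im); x0,y0,x1,y1=crop; c=im[y0:y1,x0:x1]
    c=255*np.clip(c/np.percentile(c,99.5),0,1)**0.8
    c=cv2.resize(c.astype(np.uint8),None,fx=s,fy=s,interpolation=cv2.INTER_CUBIC)
    st=10 if s>=5 else 20
    for x in range(-(-x0//st)*st,x1,st):
        cv2.line(c,(int((x-x0+.5)*s),0),(int((x-x0+.5)*s),6),(0,0,255),1); cv2.putText(c,str(x),(int((x-x0)*s),16),0,.35,(0,0,255),1)
    for y in range(-(-y0//st)*st,y1,st):
        cv2.line(c,(0,int((y-y0+.5)*s)),(6,int((y-y0+.5)*s)),(0,0,255),1); cv2.putText(c,str(y),(8,int((y-y0+.5)*s)+3),0,.35,(0,0,255),1)
    cv2.imwrite('pics/'+f,c)
E
python3 - <<'E'
from h import *
shot('top','t1.png',(198,135,410,268),3.75,4)
shot('top','t2.png',(94,168,170,244),7.8,1)
E
```

```text
[ WARN:0@4.341] global loadsave.cpp:1063 imwrite_ Unsupported depth image for selected encoder is fallbacked to CV_8U.
```

View pics/t1.png

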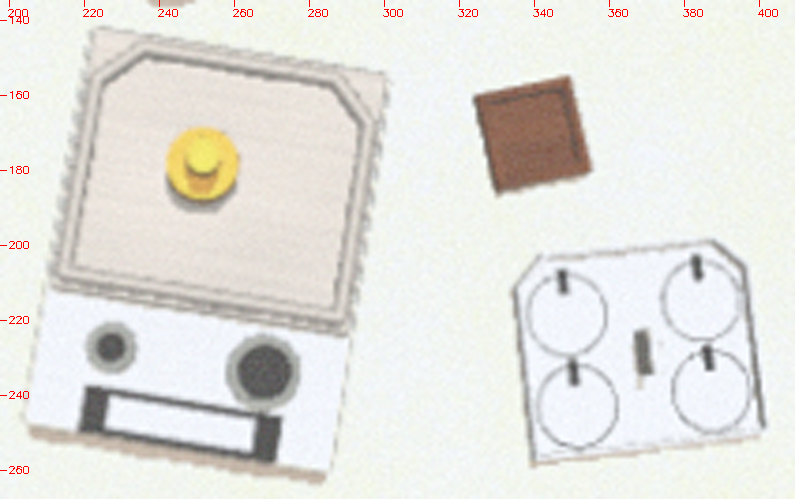

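View pics/t2.png

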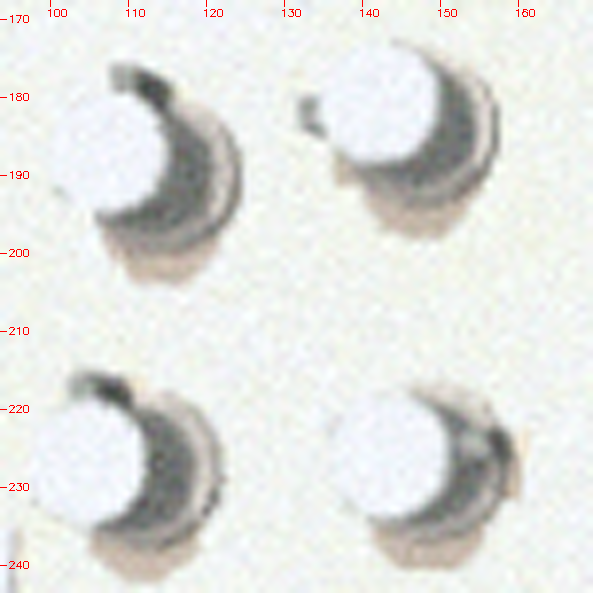

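```bash
cat >> h.py <<'E'
def fit(L,W):
    L=np.array(L,float);W=np.array(W)[:,:2];a=L-L.mean(0);b=W-W.mean(0)
    th=np.arctan2((a[:,0]*b[:,1]-a[:,1]*b[:,0]).sum(),(a*b).sum());c,s=np.cos(th),np.sin(th);R=np.array([[c,-s],[s,c]])
    t=W.mean(0)-R@L.mean(0);return t,th,np.linalg.norm(W-(L@R.T+t),axis=1)*1e3
def g(p,off,s): return p[0]/s+off[0]-.5,p[1]/s+off[1]-.5
E
cat > a.py <<'E'
from h import *
np.set_printoptions(precision=4,suppress=True)
f=lambda x,y,z:w('top',*g((x,y),(198,135),3.75),z)
B=fit([(-.137,.06),(-.137,-.055),(-.205,.118),(-.205,-.118),(.105,-.118),(.105,.118)],[f(110,347,.052),f(264,371,.052),f(28,425,.046),f(325,470,.046),f(388,75,.046),f(93,28,.046)])
print('bal',B)
T=fit([(-.042,-.055),(-.042,.055),(.03,-.055),(.03,.055)],[f(711,391,.005),f(577,406,.005),f(702,300,.005),f(567,315,.005)]);print('tray',T)
print('fin',f(643,345,.05), 'pred',T[0]+[-.006,0])
R=fit([(.039,.039),(.039,-.039),(-.039,-.039),(-.039,.039)],[f(475,95,.014),f(570,76,.014),f(592,172,.014),f(497,194,.014)]);print('rest',R)
print('weight',f(203,155,.131),f(202,165,.092))
h=lambda x,y,z:w('top',*g((x,y),(94,168),7.8),z)
for n,t,ft,tab in [('A',(108,154),(159,175),(122,76)),('B',(378,103),(418,135),(308,113)),('C',(85,462),(139,468),(85,383)),('D',(390,457),(432,472),(490,437))]:
    a,b=h(*t,.075),h(*ft,.012);d=h(*tab,.06)-a
    print(n,a,b,'tab',np.hypot(*d[:2]),np.degrees(np.arctan2(d[1],d[0])))
print(w('side',0,0,0))
E
python3 a.py
```

```text
bal (array([ 0.5791, -0.0138]), np.float64(-0.13420939723107353), array([1.0551, 0.8695, 5.741 , 6.6215, 3.8896, 4.7596]))
tray (array([ 0.4637, -0.3484]), np.float64(0.11931986386748132), array([0.7799, 0.0851, 0.7686, 0.4738]))
fin [ 0.462  -0.3389  0.05  ] pred [ 0.4577 -0.3484]
rest (array([ 0.628 , -0.2617]), np.float64(0.23060563016086502), array([0.7617, 0.8302, 0.1898, 1.5969]))
weight [ 0.5863 -0.      0.131 ] [0.5848 0.     0.092 ]
A [0.5527 0.4039 0.075 ] [0.5527 0.4036 0.012 ] tab 0.030641528081303562 2.5163513924740477
B [0.5736 0.3055 0.075 ] [0.5703 0.3046 0.012 ] tab 0.029378855686245292 94.37300946742835
C [0.4418 0.4061 0.075 ] [0.442  0.4053 0.012 ] tab 0.029680469918714886 12.377892793113647
D [0.4472 0.2949 0.075 ] [0.4441 0.2932 0.012 ] tab 0.03376669809713085 -74.99843468948369
[-1.8864  4.0413  0.    ]
```

>>> servo_tool([
  [0.7, -0.89, 0, 0, 0, 0, 100],
  [0.7, -0.89, 0, 0, 0, 0, 100],
  [0.7, -0.89, 0, 0, 0, 0, 100],
  [0.7, -0.89, 0, 0, 0, 0, 100],
  [0.7, -0.89, 0, 0, 0, 0, 100],
])

```text
time_s: 0.85
eef_pos: [0.2391, 0.4427, 0.2468]
ee_rot: [0.0, 0.132, 0.991, 0.0]
force: [0.7, -0.5, 0.3]
grip_width: 0.0881
grasp_force: 0.0
```

>>> servo_tool([
  [0.7, -0.89, 0, 0, 0, 0, 100],
  [0.7, -0.89, 0, 0, 0, 0, 100],
  [0.7, -0.89, 0, 0, 0, 0, 100],
  [0.7, -0.89, 0, 0, 0, 0, 100],
  [0.7, -0.89, 0, 0, 0, 0, 100],
])

```text
time_s: 1.35
eef_pos: [0.3266, 0.3314, 0.2469]
ee_rot: [0.0, 0.132, 0.991, 0.0]
force: [-0.5, -0.5, 0.1]
grip_width: 0.0881
grasp_force: 0.0
```

>>> servo_tool([
  [0.7, -0.89, 0, 0, 0, 0, 100],
  [0.7, -0.89, 0, 0, 0, 0, 100],
  [0.7, -0.89, 0, 0, 0, 0, 100],
  [0.7, -0.89, 0, 0, 0, 0, 100],
  [0.7, -0.89, 0, 0, 0, 0, 100],
])

```text
time_s: 1.85
eef_pos: [0.4141, 0.2201, 0.2469]
ee_rot: [0.0, 0.133, 0.991, 0.0]
force: [0.2, -0.5, -0.8]
grip_width: 0.088
grasp_force: 0.0
```

>>> servo_tool([
  [0.7, -0.89, 0, 0, 0, 0, 100],
  [0.7, -0.89, 0, 0, 0, 0, 100],
  [0.7, -0.89, 0, 0, 0, 0, 100],
  [0.7, -0.89, 0, 0, 0, 0, 100],
  [0.7, -0.89, 0, 0, 0, 0, 100],
])

```text
time_s: 2.35
eef_pos: [0.5017, 0.1088, 0.2468]
ee_rot: [0.0, 0.133, 0.991, 0.0]
force: [0.5, -0.2, 0.2]
grip_width: 0.0883
grasp_force: 0.0
```

>>> servo_tool([
  [0.7, -0.89, 0, 0, 0, 0, 100],
  [0.7, -0.89, 0, 0, 0, 0, 100],
  [0.7, -0.89, 0, 0, 0, 0, 100],
  [0.7, -0.89, 0, 0, 0, 0, 100],
  [0, 0, 0, 0, 0, 0, 100],
])

```text
time_s: 2.85
eef_pos: [0.5725, 0.0181, 0.2466]
ee_rot: [0.0, 0.134, 0.991, -0.0]
force: [0.5, 0.7, -0.4]
grip_width: 0.0881
grasp_force: 0.0
```

>>> servo_tool([
  [0.52, -0.72, -0.6, 0, 0, 0, 100],
  [0, 0, -1, 0, 0, 0, 100],
  [0, 0, -1, 0, 0, 0, 100],
  [0, 0, -1, 0, 0, 0, 100],
  [0, 0, -0.8, 0, 0, 0, 100],
])

```text
time_s: 3.35
eef_pos: [0.583, 0.0037, 0.1352]
ee_rot: [-0.001, 0.132, 0.991, 0.0]
force: [0.1, 0.5, -0.1]
grip_width: 0.0881
grasp_force: 0.0
```

```bash
python3 - <<'E'
from h import *
shot('side','s1.png',(200,130,320,240),6,2)
print(get_state()['eef_pos'],px('side',get_state()['eef_pos']))
E
```

```text
[0.58129174 0.00399196 0.13353532] [271.36291594 181.55295175][ WARN:0@2.392] global loadsave.cpp:1063 imwrite_ Unsupported depth image for selected encoder is fallbacked to CV_8U.
```

View pics/s1.png

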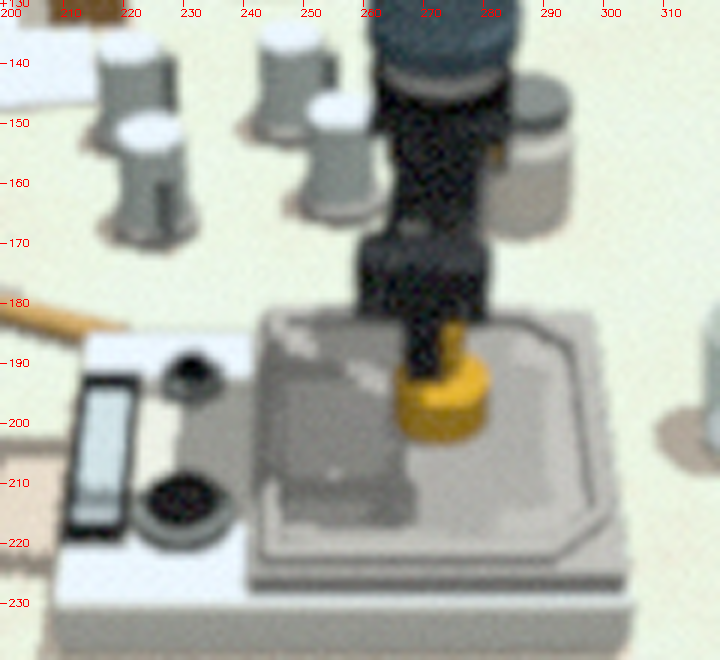

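```bash
python3 - <<'E'
from h import *
for z in(.10,.11,.12,.13):print(z,px('side',(.57,-.055,z)))
for x in(.582,.586,.59):print(x,px('side',(x,0,.092)),px('side',(x,0,.131)),px('side',(x,-.027,.062)))
E
```

```text
0.1 [270.7450918  201.11965252]
0.11 [270.82408711 198.72466422]
0.12 [270.90375202 196.3063504 ]
0.13 [270.98409286 193.86443079]
0.582 [271.45055021 192.16637921] [271.76237653 182.87972006] [272.58881258 204.20303638]
0.586 [272.63038056 192.06365646] [272.96358415 182.77869345] [273.77004535 204.09561882]
0.59 [273.80929444 191.96100713] [274.16383629 182.67776007] [274.95035648 203.98825395]
```

>>> servo_tool([
  [0.16, -0.12, -0.5, 0, 0, 0, 100],
  [0, 0, -0.5, 0, 0, 0, 100],
  [0, 0, 0, 0, 0, 0, 0],
  [0, 0, 0, 0, 0, 0, 0],
  [0, 0, 0, 0, 0, 0, 0],
])

```text
time_s: 3.95
eef_pos: [0.5885, -0.0002, 0.1124]
ee_rot: [0.001, 0.133, 0.991, -0.0]
force: [-0.4, 0.9, 0.8]
grip_width: 0.0663
grasp_force: 0.0
```

>>> servo_tool([
  [0, 0, 0, 0, 0, 0, 0],
  [0, 0, 0, 0, 0, 0, 0],
  [0, 0, 0, 0, 0, 0, 0],
  [0, 0, 0, 0, 0, 0, 0],
])

```text
time_s: 4.35
eef_pos: [0.5881, -0.0002, 0.1119]
ee_rot: [0.0, 0.132, 0.991, 0.0]
force: [-0.3, 0.4, 0.8]
grip_width: 0.0339
grasp_force: 0.0
```

>>> servo_tool([
  [0, 0, 0, 0, 0, 0, 0],
  [0, 0, 0, 0, 0, 0, 0],
  [0, 0, 0, 0, 0, 0, 0],
  [0, 0, 0.3, 0, 0, 0, 0],
  [0, 0, 0.7, 0, 0, 0, 0],
])

```text
time_s: 4.85
eef_pos: [0.5861, 0.0003, 0.1348]
ee_rot: [-0.003, 0.133, 0.991, 0.0]
force: [-1.2, 0.1, -4.0]
grip_width: 0.0246
grasp_force: 30.0
```

>>> servo_tool([
  [0, 0, 1, 0, 0, 0, 0],
  [0, 0, 1, 0, 0, 0, 0],
  [0, -0.5, 0, 0, 0, 0, 0],
  [0.1, -1, 0, 0, 0, 0, 0],
  [0.2, -1, 0, 0, 0, 0, 0],
])

```text
time_s: 5.35
eef_pos: [0.5945, -0.0634, 0.1852]
ee_rot: [-0.001, 0.132, 0.991, 0.0]
force: [-0.3, -0.5, -4.6]
grip_width: 0.0251
grasp_force: 30.0
```

>>> servo_tool([
  [0.2, -1, 0, 0, 0, 0, 0],
  [0.2, -1, 0, 0, 0, 0, 0],
  [0.2, -1, 0, 0, 0, 0, 0],
  [0.2, -1, 0, 0, 0, 0, 0],
  [0.2, -1, 0, 0, 0, 0, 0],
])

```text
time_s: 5.85
eef_pos: [0.6195, -0.1892, 0.1844]
ee_rot: [-0.001, 0.133, 0.991, 0.0]
force: [0.4, 1.1, -3.3]
grip_width: 0.0247
grasp_force: 30.0
```

>>> servo_tool([
  [0.2, -1, 0, 0, 0, 0, 0],
  [0.1, -1, 0, 0, 0, 0, 0],
  [0, -0.5, 0, 0, 0, 0, 0],
  [0, 0, 0, 0, 0, 0, 0],
  [0, 0, 0, 0, 0, 0, 0],
])

```text
time_s: 6.35
eef_pos: [0.6274, -0.2495, 0.1856]
ee_rot: [-0.001, 0.133, 0.991, 0.001]
force: [-0.4, 1.3, -3.4]
grip_width: 0.0247
grasp_force: 30.0
```

>>> servo_tool([
  [0.02, -0.49, 0, 0, 0, 0, 0],
  [0, 0, -1, 0, 0, 0, 0],
  [0, 0, -1, 0, 0, 0, 0],
  [0, 0, -1, 0, 0, 0, 0],
  [0, 0, -1, 0, 0, 0, 0],
])

```text
time_s: 6.85
eef_pos: [0.6288, -0.262, 0.0861]
ee_rot: [0.0, 0.132, 0.991, -0.0]
force: [0.3, -0.1, -4.3]
grip_width: 0.0247
grasp_force: 30.0
```

>>> servo_tool([
  [0, 0, -0.4, 0, 0, 0, 0],
  [0, 0, 0, 0, 0, 0, 0],
  [0, 0, 0, 0, 0, 0, 0],
])

```text
time_s: 7.15
eef_pos: [0.6293, -0.2626, 0.0779]
ee_rot: [0.001, 0.132, 0.991, -0.0]
force: [0.0, -0.1, -3.8]
grip_width: 0.0245
grasp_force: 30.0
```

```bash
python3 - <<'E' 2>/dev/null
from h import *
shot('side','s2.png',(260,200,340,290),6.6,2)
p=get_state()['eef_pos'];print(p)
c=(.628,-.2617)
print('rest c',px('side',(*c,.014)),'disc bottom if centered', px('side',(p[0],p[1],p[2]-.05)), 'near edge',px('side',(p[0],p[1]-.027,p[2]-.05)))
E
```

```text
[ 0.62971337 -0.26304495  0.0787487 ]
rest c [300.78006468 265.46016396] disc bottom if centered [301.81672229 262.43751621] near edge [303.89935607 269.36903534]
```

View pics/s2.png

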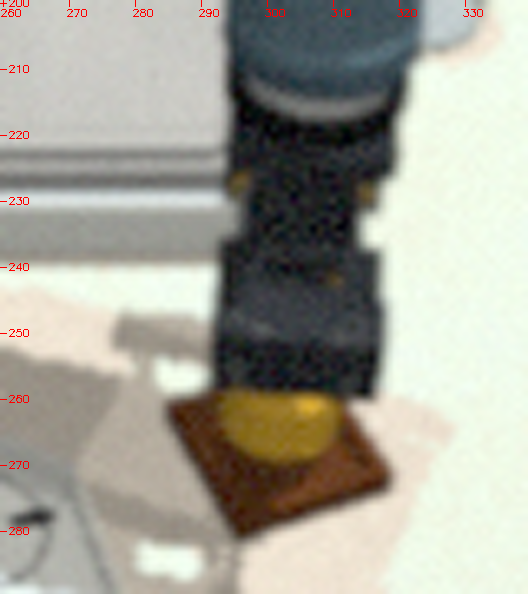

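>>> servo_tool([
  [0.03, 0, -0.3, 0, 0, 0, 0],
  [0, 0, -0.3, 0, 0, 0, 0],
  [0, 0, -0.3, 0, 0, 0, 0],
  [0, 0, 0, 0, 0, 0, 0],
])

```text
time_s: 7.65
eef_pos: [0.6295, -0.2625, 0.0548]
ee_rot: [0.0, 0.132, 0.991, -0.0]
force: [-1.4, 0.8, 3.3]
grip_width: 0.0248
grasp_force: 30.0
```

>>> servo_tool([
  [0, 0, 0, 0, 0, 0, 60],
  [0, 0, 0, 0, 0, 0, 60],
  [0, 0, 0, 0, 0, 0, 60],
  [0, 0, 0.5, 0, 0, 0, 60],
  [0, 0, 1, 0, 0, 0, 60],
])

```text
time_s: 8.15
eef_pos: [0.6278, -0.2616, 0.0903]
ee_rot: [-0.002, 0.133, 0.991, 0.001]
force: [-0.2, 0.5, 0.4]
grip_width: 0.0531
grasp_force: 0.0
```

>>> servo_tool([
  [0, 0, 1, 0, 0, 0, 60],
  [0, 0, 1, 0, 0, 0, 60],
  [0, 0, 1, 0, 0, 0, 60],
  [-0.98, -0.49, 0, 0, 0, 0.128, 60],
  [-0.98, -0.49, 0, 0, 0, 0.128, 60],
])

```text
time_s: 8.65
eef_pos: [0.5809, -0.2873, 0.1692]
ee_rot: [0.002, 0.002, 1.0, -0.001]
force: [-0.0, 0.0, 0.5]
grip_width: 0.0531
grasp_force: 0.0
```

>>> servo_tool([
  [-0.98, -0.49, 0, 0, 0, 0.128, 60],
  [-0.98, -0.49, 0, 0, 0, 0, 60],
  [-0.98, -0.49, 0, 0, 0, 0, 60],
  [-0.98, -0.49, 0, 0, 0, 0, 60],
  [-0.98, -0.49, 0, 0, 0, 0, 60],
])

```text
time_s: 9.15
eef_pos: [0.457, -0.3488, 0.1679]
ee_rot: [0.0, -0.059, 0.998, -0.001]
force: [-0.2, -0.4, -0.1]
grip_width: 0.0525
grasp_force: 0.0
```

>>> servo_tool([
  [0, 0, 0, 0, 0, 0, 60],
  [0, 0, 0, 0, 0, 0, 60],
])

```text
time_s: 9.35
eef_pos: [0.4579, -0.3487, 0.1677]
ee_rot: [0.001, -0.058, 0.998, -0.0]
force: [-0.1, 0.0, -0.5]
grip_width: 0.053
grasp_force: 0.0
```

```bash
python3 - <<'E' 2>/dev/null
from h import *
shot('side','s3.png',(190,230,330,340),5.7,2)
p=get_state();print(p['eef_pos'],p['ee_rot'])
E
```

```text
[ 0.4585818  -0.34804955  0.16733352] [ 4.49413506e-04 -5.92537758e-02  9.98242798e-01 -3.22218986e-04]
```

View pics/s3.png

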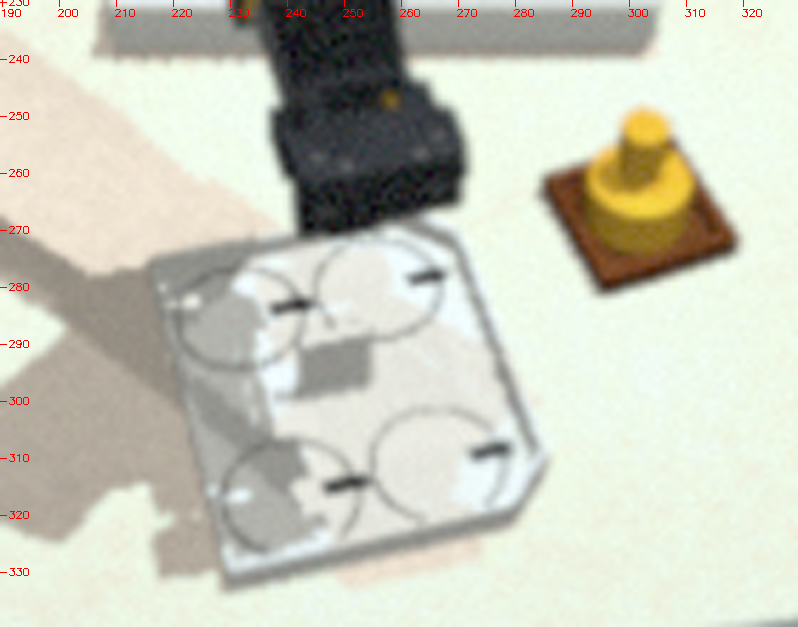

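```bash
python3 - <<'E' 2>/dev/null
from h import *
print(w('side',242.5,290,.05),w('side',254.4,288.5,.05))
c,s=np.cos(.1193),np.sin(.1193)
for l in((-.024,-.004),(.012,-.004)):
    print(.4637+c*l[0]-s*l[1],-.3484+s*l[0]+c*l[1])
o=(190,230)
S=[w('side',*g(p,o,5.7),.005) for p in((241,319),(382,290))];print(S)
E
```

```text
[ 0.44281692 -0.35485963  0.05      ] [ 0.47534547 -0.35431587  0.05      ]
0.44034665626018793 -0.35522798185192217
0.4760907751417326 -0.350943362220963
[array([ 0.41736706, -0.29998819,  0.005     ]), array([ 0.49027461, -0.29143206,  0.005     ])]
```

>>> servo_tool([
  [0, 0, -1, 0, 0, 0, 60],
  [0, 0, -1, 0, 0, 0, 60],
  [0, 0, -1, 0, 0, 0, 60],
  [0, 0, -1, 0, 0, 0, 60],
  [0, 0, -1, 0, 0, 0, 60],
])

```text
time_s: 9.95
eef_pos: [0.4589, -0.3475, 0.0408]
ee_rot: [0.0, -0.06, 0.998, -0.0]
force: [-0.0, 0.4, 0.2]
grip_width: 0.0529
grasp_force: 0.0
```

>>> servo_tool([
  [0, 0, -0.56, 0, 0, 0, 60],
  [0, 0, 0, 0, 0, 0, 60],
  [0, 0, 0, 0, 0, 0, 0],
  [0, 0, 0, 0, 0, 0, 0],
  [0, 0, 0, 0, 0, 0, 0],
])

```text
time_s: 10.45
eef_pos: [0.4586, -0.3489, 0.0291]
ee_rot: [0.001, -0.059, 0.998, -0.001]
force: [0.6, 0.2, 0.6]
grip_width: 0.0311
grasp_force: 0.0
```

>>> servo_tool([
  [0, 0, 0, 0, 0, 0, 0],
  [0, 0, 0, 0, 0, 0, 0],
  [0, 0, 0, 0, 0, 0, 0],
  [0, 0, 0, 0, 0, 0, 0],
  [0, 0, 0, 0, 0, 0, 0],
])

```text
time_s: 10.95
eef_pos: [0.4579, -0.3485, 0.0281]
ee_rot: [0.0, -0.059, 0.998, -0.0]
force: [-0.1, 1.2, 3.6]
grip_width: 0.0078
grasp_force: 30.0
```

>>> servo_tool([
  [0, 0, 0.3, 0, 0, 0, 0],
  [0, 0, 0.7, 0, 0, 0, 0],
  [0, 0, 1, 0, 0, 0, 0],
  [0, 0, 1, 0, 0, 0, 0],
  [0, 0, 1, 0, 0, 0, 0],
])

```text
time_s: 11.45
eef_pos: [0.4572, -0.3474, 0.128]
ee_rot: [-0.001, -0.059, 0.998, 0.001]
force: [0.2, 0.1, -3.7]
grip_width: 0.0073
grasp_force: 30.0
```

>>> servo_tool([
  [0, 0, 1, 0, 0, 0, 0],
  [0, 0, 0.5, 0, 0, 0, 0],
  [0, 0, 0, 0, 0, 0, 0],
])

```text
time_s: 11.75
eef_pos: [0.4585, -0.3488, 0.1669]
ee_rot: [0.001, -0.059, 0.998, -0.001]
force: [0.2, 0.7, -4.0]
grip_width: 0.0078
grasp_force: 30.0
```

```bash
cat > ov.py <<'E'
from h import *
def canov(pts,cam):
    L=[]
    for x,y,a in pts:
        a=np.radians(a);t=np.linspace(0,2*np.pi,40)
        for r,z in((.023,.075),(.030,.012)): L.append([px(cam,(x+r*np.cos(q),y+r*np.sin(q),z)) for q in t])
        L.append([px(cam,(x+r*np.cos(a)-s*np.sin(a),y+r*np.sin(a)+s*np.cos(a),z)) for r,s,z in((.023,-.005,.06),(.034,-.005,.06),(.034,.005,.06),(.023,.005,.06),(.034,.005,.06),(.034,.005,.014),(.034,-.005,.014),(.034,-.005,.06))])
    return L
def balov(t,th,cam):
    c,s=np.cos(th),np.sin(th);P=lambda x,y,z:px(cam,(t[0]+c*x-s*y,t[1]+s*x+c*y,z));L=[]
    for hx,hy,k,z in((.0825,.0975,.025,.074),(.0945,.1095,.027,.068)):
        L.append([P(*q,z) for q in((-hx,-hy),(hx-k,-hy),(hx,-hy+k),(hx,hy-k),(hx-k,hy),(-hx,hy),(-hx,-hy))])
    L.append([P(*q,.046) for q in((-.205,.118),(-.205,-.118),(.105,-.118),(.105,.118),(-.205,.118))])
    for y,r in((.06,.011),(-.055,.02)):L.append([P(-.137+r*np.cos(q),y+r*np.sin(q),.054) for q in np.linspace(0,6.3,30)])
    return L
def draw(raw,crop,s,L):
    im=cv2.imread('pics/raw_'+raw).astype(float);x0,y0,x1,y1=crop;c=im[y0:y1,x0:x1];c=(255*np.clip(c/np.percentile(c,99.5),0,1)).astype(np.uint8)
    c=cv2.resize(c,None,fx=s,fy=s,interpolation=cv2.INTER_CUBIC)
    for l in L: cv2.polylines(c,[np.int32(((np.array(l)-[x0,y0]+.5)*s)*8)],False,(0,0,255),1,cv2.LINE_AA,3)
    return c
E
python3 - <<'E' 2>/dev/null
from ov import *
cans=[(.5527,.4038,2),(.572,.305,94),(.442,.4057,12),(.4457,.294,-75)]
a=draw('t1.png',(198,135,308,268),4,balov((.5791,-.0138),-.1342,'top'))
b=draw('t2.png',(94,168,170,244),4.5,canov(cans,'top'))
c=draw('s1.png',(205,130,270,175),5.2,canov(cans,'side'))
M=np.zeros((600,800,3),np.uint8)
for im,x,y in((a,0,0),(b,450,0),(c,450,350)): M[y:y+im.shape[0],x:x+im.shape[1]]=im[:600-y,:800-x]
cv2.imwrite('pics/m1.png',M);print(get_state()['eef_pos'],get_state()['force'])
E
```

```text
[ 0.45845241 -0.34882373  0.16690402] [ 0.23902134  0.71345387 -3.98632708]
```

View pics/m1.png

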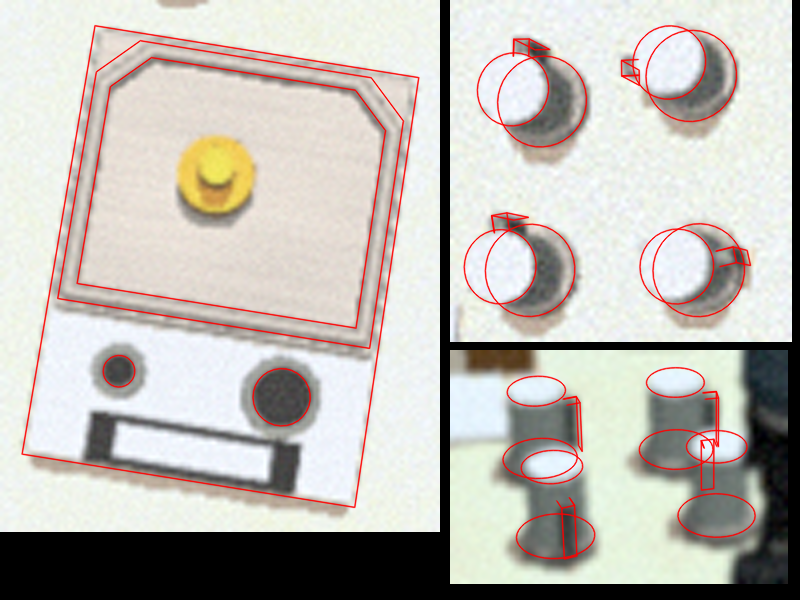

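>>> servo_tool([
  [0.15, 0.4, 0, 0, 0, -0.03, 0],
  [0.3, 0.93, 0, 0, 0, -0.03, 0],
  [0.33, 0.96, 0, 0, 0, -0.03, 0],
  [0.33, 0.96, 0, 0, 0, -0.03, 0],
  [0.33, 0.96, 0, 0, 0, -0.03, 0],
])

```text
time_s: 12.25
eef_pos: [0.4929, -0.2413, 0.1631]
ee_rot: [-0.001, 0.017, 1.0, 0.001]
force: [0.2, 0.4, -3.6]
grip_width: 0.008
grasp_force: 30.0
```

>>> servo_tool([
  [0.33, 0.96, 0, 0, 0, -0.03, 0],
  [0.33, 0.96, 0, 0, 0, -0.03, 0],
  [0.33, 0.96, 0, 0, 0, -0.03, 0],
  [0.33, 0.96, 0, 0, 0, -0.0135, 0],
  [0.33, 0.96, 0, 0, 0, 0, 0],
])

```text
time_s: 12.75
eef_pos: [0.5341, -0.1214, 0.1631]
ee_rot: [-0.002, 0.068, 0.998, 0.001]
force: [-0.1, 0.3, -3.5]
grip_width: 0.0077
grasp_force: 30.0
```

>>> servo_tool([
  [0.33, 0.96, 0, 0, 0, 0, 0],
  [0.33, 0.96, 0, 0, 0, 0, 0],
  [0.33, 0.96, 0, 0, 0, 0, 0],
  [0.33, 0.96, 0, 0, 0, 0, 0],
  [0.21, 0.6, 0, 0, 0, 0, 0],
])

```text
time_s: 13.25
eef_pos: [0.5724, -0.01, 0.1632]
ee_rot: [-0.002, 0.067, 0.998, 0.0]
force: [0.1, -0.7, -4.2]
grip_width: 0.0076
grasp_force: 30.0
```

>>> servo_tool([
  [0, 0, 0, 0, 0, 0, 0],
  [0, 0, 0, 0, 0, 0, 0],
  [0, 0, 0, 0, 0, 0, 0],
])

```text
time_s: 13.55
eef_pos: [0.5729, -0.0128, 0.1647]
ee_rot: [-0.0, 0.068, 0.998, -0.0]
force: [0.1, 0.3, -3.6]
grip_width: 0.008
grasp_force: 30.0
```

```bash
python3 - <<'E' 2>/dev/null
from h import *
q=np.array([get_state()['ee_rot']]);import time
P=[]
for i in range(4): get_image('side');s=get_state();P.append(np.r_[s['eef_pos'],s['ee_rot']])
m=np.mean(P,0);print(m,np.degrees(np.arctan2(m[5]**2-m[4]**2,2*m[4]*m[5])))
E
```

```text
[ 5.73072991e-01 -1.28329336e-02  1.65086563e-01 -1.11372851e-04
  6.81874632e-02  9.97672509e-01 -9.47003125e-05] 82.18022443747091
```

>>> servo_tool([
  [0, 0, -0.8, 0, 0, 0, 0],
  [0, 0, -0.8, 0, 0, 0, 0],
  [0, 0, -0.6, 0, 0, 0, 0],
  [0, 0, 0, 0, 0, 0, 0],
])

```text
time_s: 14.15
eef_pos: [0.5715, -0.0118, 0.1078]
ee_rot: [-0.002, 0.068, 0.998, 0.0]
force: [-0.4, -0.2, -3.7]
grip_width: 0.0076
grasp_force: 30.0
```

>>> servo_tool([
  [0, 0, -0.1, 0, 0, 0, 0],
  [0, 0, -0.1, 0, 0, 0, 0],
  [0, 0, -0.1, 0, 0, 0, 0],
  [0, 0, -0.1, 0, 0, 0, 0],
  [0, 0, 0, 0, 0, 0, 0],
])

```text
time_s: 14.65
eef_pos: [0.5732, -0.0119, 0.1001]
ee_rot: [-0.0, 0.068, 0.998, 0.0]
force: [-0.1, -0.0, -3.6]
grip_width: 0.0077
grasp_force: 30.0
```

>>> servo_tool([
  [0, 0, -0.1, 0, 0, 0, 0],
  [0, 0, -0.1, 0, 0, 0, 0],
  [0, 0, 0, 0, 0, 0, 0],
])

```text
time_s: 14.95
eef_pos: [0.573, -0.0119, 0.0947]
ee_rot: [-0.0, 0.068, 0.998, 0.0]
force: [-0.3, -0.1, -3.5]
grip_width: 0.0078
grasp_force: 30.0
```

Going in freely; continue the last 5 mm.

>>> servo_tool([
  [0, 0, -0.1, 0, 0, 0, 0],
  [0, 0, -0.1, 0, 0, 0, 0],
  [0, 0, 0, 0, 0, 0, 0],
])

```text
time_s: 15.25
eef_pos: [0.5733, -0.012, 0.0901]
ee_rot: [0.0, 0.068, 0.998, -0.0]
force: [1.0, 0.1, -3.2]
grip_width: 0.0074
grasp_force: 30.0
```

>>> servo_tool([
  [0, 0, -0.06, 0, 0, 0, 0],
  [0, 0, -0.04, 0, 0, 0, 0],
  [0, 0, 0, 0, 0, 0, 0],
])

```text
time_s: 15.55
eef_pos: [0.5734, -0.012, 0.0901]
ee_rot: [-0.0, 0.067, 0.998, -0.0]
force: [-9.1, 1.2, 15.4]
grip_width: 0.0078
grasp_force: 30.0
```

>>> servo_tool([
  [0, 0, 0, 0, 0, 0, 50],
  [0, 0, 0, 0, 0, 0, 50],
  [0, 0, 0, 0, 0, 0, 50],
  [0, 0, 0, 0, 0, 0, 50],
  [0, 0, 0.5, 0, 0, 0, 50],
])

```text
time_s: 16.05
eef_pos: [0.5718, -0.0117, 0.0988]
ee_rot: [-0.002, 0.068, 0.998, 0.0]
force: [-0.7, -0.4, 0.0]
grip_width: 0.0434
grasp_force: 0.0
```

>>> servo_tool([
  [0, 0, 1, 0, 0, 0, 50],
  [0, 0, 1, 0, 0, 0, 50],
  [0, 0, 1, 0, 0, 0, 0],
  [-0.9, 0.58, 0, 0, 0, 0, 0],
  [-1, 0.61, 0, 0, 0, 0, 0],
])

```text
time_s: 16.55
eef_pos: [0.5266, 0.0176, 0.1773]
ee_rot: [0.002, 0.068, 0.998, -0.0]
force: [0.5, 1.2, 0.4]
grip_width: 0.0221
grasp_force: 0.0
```

>>> servo_tool([
  [-1, 0.62, 0, 0, 0, 0, 0],
  [-1, 0.62, 0, 0, 0, 0, 0],
  [-0.98, 0.61, 0, 0, 0, 0, 0],
  [0, 0, 0, 0, 0, 0, 0],
  [0, 0, 0, 0, 0, 0, 0],
])

```text
time_s: 17.05
eef_pos: [0.4517, 0.0642, 0.1762]
ee_rot: [0.001, 0.067, 0.998, -0.0]
force: [-0.1, 0.2, -0.0]
grip_width: 0.0004
grasp_force: 0.0
```

```bash
python3 - <<'E' 2>/dev/null
from ov import *
shot('side','s4.png',(195,120,325,235),6,3)
shot('top','t4.png',(94,130,308,268),3.7,2)
c=draw('s4.png',(195,120,325,235),6,balov((.5791,-.0138),-.1342,'side'))
cv2.imwrite('pics/m2.png',c)
print(get_state()['eef_pos'])
E
```

```text
[0.45201739 0.06356052 0.17536993]
```

View pics/m2.png

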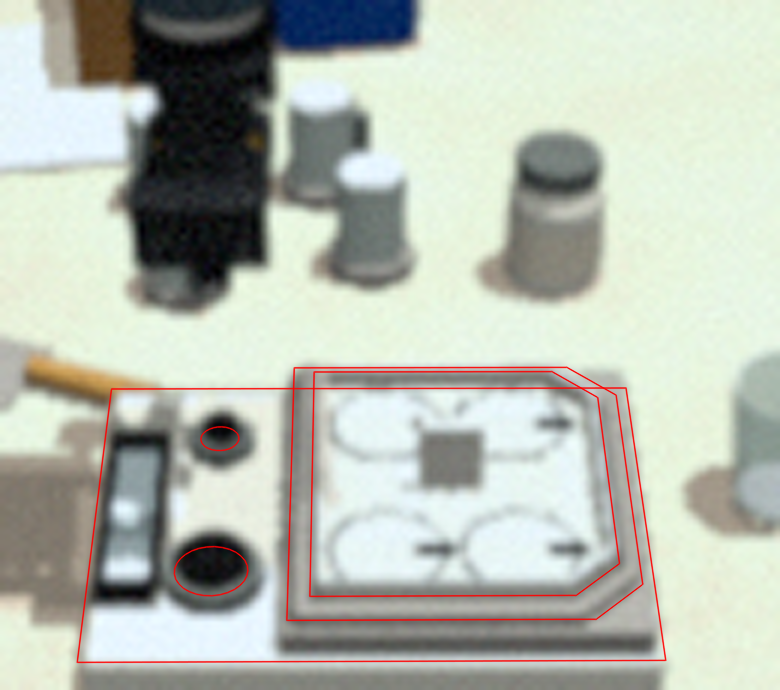

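>>> servo_tool([
  [0, 0, -1, 0, 0, 0, 0],
  [0, 0, -1, 0, 0, 0, 0],
  [0, 0, -1, 0, 0, 0, 0],
  [0, 0, -0.9, 0, 0, 0, 0],
  [0, 0, 0, 0, 0, 0, 0],
])

```text
time_s: 17.8
eef_pos: [0.4497, 0.0638, 0.0753]
ee_rot: [-0.003, 0.068, 0.998, 0.0]
force: [-1.1, -0.1, 1.7]
grip_width: 0.0006
grasp_force: 0.9
```

>>> servo_tool([
  [0, 0, -0.15, 0, 0, 0, 0],
  [0, 0, -0.15, 0, 0, 0, 0],
  [0, 0, -0.15, 0, 0, 0, 0],
  [0, 0, 0, 0, 0, 0, 0],
])

```text
time_s: 18.2
eef_pos: [0.4521, 0.0638, 0.0699]
ee_rot: [0.0, 0.067, 0.998, -0.0]
force: [-14.8, -0.5, 33.3]
grip_width: 0.0003
grasp_force: 17.1
```

>>> servo_tool([
  [0, 0, -0.12, 0, 0, 0, 0],
  [0, 0, 0, 0, 0, 0, 0],
])

```text
time_s: 18.4
eef_pos: [0.4524, 0.0638, 0.0694]
ee_rot: [-0.0, 0.067, 0.998, -0.001]
force: [-27.5, -0.1, 64.9]
grip_width: 0.0004
grasp_force: 32.4
```

>>> servo_tool([
  [0, 0, 0.25, 0, 0, 0, 0],
  [0, 0, 0, 0, 0, 0, 0],
  [0, 0, 0, 0, 0, 0, 0],
])

```text
time_s: 18.7
eef_pos: [0.4529, 0.0639, 0.0712]
ee_rot: [0.002, 0.068, 0.998, -0.0]
force: [0.2, 0.3, 4.7]
grip_width: 0.0002
grasp_force: 2.2
```

>>> servo_tool([
  [0, 0, 0.08, 0, 0, 0, 0],
  [0, 0, 0, 0, 0, 0, 0],
  [0, 0, 0, 0, 0, 0, 0],
])

```text
time_s: 19.0
eef_pos: [0.4522, 0.0639, 0.0721]
ee_rot: [0.001, 0.068, 0.998, -0.0]
force: [3.3, 0.4, 3.6]
grip_width: 0.0004
grasp_force: 1.9
```

>>> servo_tool([
  [0, 0, 0.08, 0, 0, 0, 0],
  [0, 0, 0, 0, 0, 0, 0],
  [0, 0, 0, 0, 0, 0, 0],
])

```text
time_s: 19.3
eef_pos: [0.4511, 0.064, 0.0736]
ee_rot: [-0.0, 0.068, 0.998, -0.0]
force: [2.0, -0.3, 3.7]
grip_width: 0.0003
grasp_force: 1.5
```

>>> servo_tool([
  [0, 0, 0.08, 0, 0, 0, 0],
  [0, 0, 0, 0, 0, 0, 0],
  [0, 0, 0, 0, 0, 0, 0],
])

```text
time_s: 19.6
eef_pos: [0.4508, 0.0641, 0.0755]
ee_rot: [-0.001, 0.068, 0.998, -0.0]
force: [-0.1, 0.1, 2.1]
grip_width: 0.0003
grasp_force: 0.9
```

>>> servo_tool([
  [0, 0, 1, 0, 0, 0, 60],
  [0, 0, 1, 0, 0, 0, 60],
  [0, 0, 1, 0, 0, 0, 60],
  [0, 0, 1, 0, 0, 0, 60],
  [0, 0.2, 0.8, 0, 0, -0.13, 60],
])

```text
time_s: 20.1
eef_pos: [0.4506, 0.069, 0.1964]
ee_rot: [-0.001, 0.133, 0.991, -0.0]
force: [1.2, 0.4, -0.1]
grip_width: 0.0385
grasp_force: 0.0
```

>>> servo_tool([
  [-0.02, 1, 0, 0, 0, -0.13, 60],
  [-0.02, 1, 0, 0, 0, -0.13, 60],
  [-0.02, 1, 0, 0, 0, -0.13, 60],
  [-0.02, 1, 0, 0, 0, -0.13, 60],
  [-0.02, 1, 0, 0, 0, -0.13, 60],
])

```text
time_s: 20.6
eef_pos: [0.4476, 0.195, 0.1948]
ee_rot: [-0.001, 0.444, 0.896, -0.001]
force: [0.8, -0.1, 0.1]
grip_width: 0.053
grasp_force: 0.0
```

>>> servo_tool([
  [-0.02, 1, 0, 0, 0, -0.13, 60],
  [-0.02, 1, 0, 0, 0, -0.13, 60],
  [-0.02, 1, 0, 0, 0, -0.13, 60],
  [-0.02, 1, 0, 0, 0, 0, 60],
  [0, 0, 0, 0, 0, 0, 60],
])

```text
time_s: 21.1
eef_pos: [0.4455, 0.296, 0.1948]
ee_rot: [-0.001, 0.606, 0.795, -0.001]
force: [0.3, -0.3, -0.1]
grip_width: 0.0527
grasp_force: 0.0
```

>>> servo_tool([
  [0, 0, 0, 0, 0, 0, 60],
  [0, 0, 0, 0, 0, 0, 60],
])

```text
time_s: 21.3
eef_pos: [0.4463, 0.2932, 0.1951]
ee_rot: [-0.0, 0.607, 0.794, -0.001]
force: [0.2, 0.4, 0.2]
grip_width: 0.0528
grasp_force: 0.0
```

```bash
cat >> h.py <<'E'
def pose(k=4):
    P=[]
    for i in range(k): get_image('side');s=get_state();P.append(np.r_[s['eef_pos'],s['ee_rot']*np.sign(s['ee_rot'][2])])
    m=np.mean(P,0);return m[:3],np.degrees(np.arctan2(m[5]**2-m[4]**2,2*m[4]*m[5]))
E
python3 - <<'E' 2>/dev/null
from ov import *
shot('top','t5.png',(94,130,308,268),3.7,3)
cans=[(.5527,.4038,2),(.572,.305,94),(.442,.4057,12),(.4457,.294,-75)]
a=draw('t5.png',(204,135,300,225),6,balov((.5791,-.0138),-.1342,'top')[:1])
b=draw('t5.png',(90,160,170,245),2.5,canov(cans,'top'))
cv2.imwrite('pics/m3.png',np.hstack([a,np.vstack([b,np.zeros((540-b.shape[0],b.shape[1],3),np.uint8)])]))
print(pose(3),w('top',155,140,.095))
E
```

```text
(array([0.44693827, 0.29343761, 0.19577254]), np.float64(15.155797234695335)) [0.68597574 0.27056672 0.095     ]
```

View pics/m3.png

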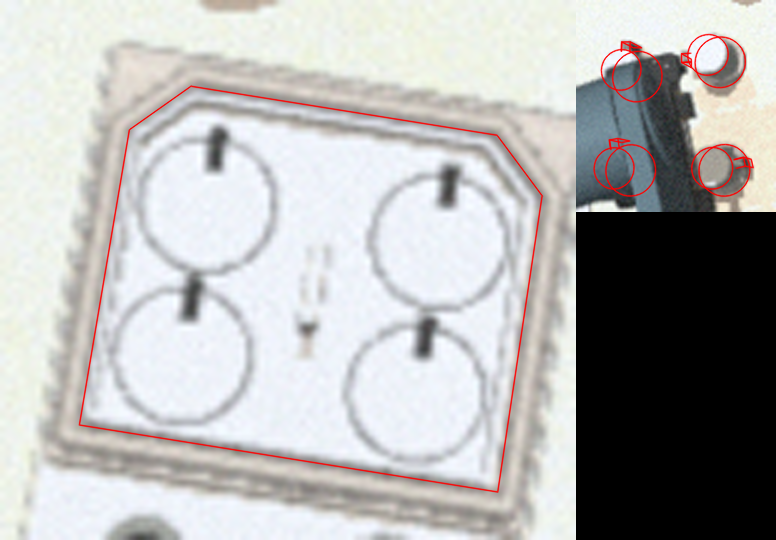

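```bash
python3 - <<'E' 2>/dev/null
from h import *
f=lambda x,y:w('top',*g((x,y),(204,135),6),.067)
L=[(.03,.055),(.03,-.055),(-.042,.055),(-.042,-.055)]
T=fit(L,[f(208,205),f(439,242),f(182,356),f(416,392)]);print(T)
c,s=np.cos(T[1]),np.sin(T[1])
for n,l in zip((3,2,1,0),L):print(n,T[0]+[c*l[0]-s*l[1],s*l[0]+c*l[1]])
E
```

```text
(array([ 0.57855228, -0.01266784]), np.float64(-0.13312910430930452), array([0.48655466, 0.2942714 , 0.13909607, 0.48464598]))
3 [0.61558731 0.0378634 ]
2 [ 0.60098633 -0.07116325]
1 [0.54422441 0.04742041]
0 [ 0.52962343 -0.06160624]
```

>>> servo_tool([
  [-0.05, 0, -1, 0, 0, 0, 70],
  [0, 0, -1, 0, 0, 0, 70],
  [0, 0, -1, 0, 0, 0, 70],
  [0, 0, -1, 0, 0, 0, 70],
  [0, 0, -1, 0, 0, 0, 70],
])

```text
time_s: 22.1
eef_pos: [0.4457, 0.2939, 0.07]
ee_rot: [0.0, 0.607, 0.794, 0.0]
force: [0.4, 1.1, -0.2]
grip_width: 0.0615
grasp_force: 0.0
```

>>> servo_tool([
  [0, 0, -0.5, 0, 0, 0, 70],
  [0, 0, -0.44, 0, 0, 0, 70],
  [0, 0, 0, 0, 0, 0, 0],
  [0, 0, 0, 0, 0, 0, 0],
  [0, 0, 0, 0, 0, 0, 0],
])

```text
time_s: 22.6
eef_pos: [0.4463, 0.2944, 0.0482]
ee_rot: [0.0, 0.607, 0.794, 0.001]
force: [-0.1, -0.0, -3.0]
grip_width: 0.0456
grasp_force: 29.9
```

>>> servo_tool([
  [0, 0, 0, 0, 0, 0, 0],
  [0, 0, 0, 0, 0, 0, 0],
  [0, 0, 0, 0, 0, 0, 0],
])

```text
time_s: 22.9
eef_pos: [0.4462, 0.2944, 0.0481]
ee_rot: [0.0, 0.607, 0.794, 0.001]
force: [0.7, 0.5, 3.7]
grip_width: 0.0456
grasp_force: 29.9
```

>>> servo_tool([
  [0, 0, 0.6, 0, 0, 0, 0],
  [0, 0, 1, 0, 0, 0, 0],
  [0, 0, 1, 0, 0, 0, 0],
  [0, 0, 1, 0, 0, 0, 0],
  [0, 0, 1, 0, 0, 0, 0],
])

```text
time_s: 23.4
eef_pos: [0.4448, 0.2939, 0.1636]
ee_rot: [-0.0, 0.607, 0.795, -0.0]
force: [0.7, -0.3, -3.2]
grip_width: 0.0452
grasp_force: 29.9
```

>>> servo_tool([
  [0, 0, 1, 0, 0, 0, 0],
  [0.2, -0.44, 0, 0, 0, 0.1, 0],
  [0.4, -1, 0, 0, 0, 0.133, 0],
  [0.4, -1, 0, 0, 0, 0.133, 0],
  [0.4, -1, 0, 0, 0, 0.133, 0],
])

```text
time_s: 23.9
eef_pos: [0.48, 0.2073, 0.1877]
ee_rot: [-0.0, 0.389, 0.921, -0.0]
force: [-0.6, -0.2, -2.9]
grip_width: 0.0452
grasp_force: 29.9
```

>>> servo_tool([
  [0.4, -1, 0, 0, 0, 0.133, 0],
  [0.4, -1, 0, 0, 0, 0.133, 0],
  [0.4, -1, 0, 0, 0, 0.133, 0],
  [0.4, -1, 0, 0, 0, 0.133, 0],
  [0.4, -1, 0, 0, 0, 0.133, 0],
])

```text
time_s: 24.4
eef_pos: [0.5301, 0.0821, 0.1876]
ee_rot: [-0.0, 0.068, 0.998, 0.0]
force: [0.1, -0.4, -3.0]
grip_width: 0.0456
grasp_force: 29.9
```

>>> servo_tool([
  [0.4, -1, 0, 0, 0, 0, 0],
  [0.12, -0.44, 0, 0, 0, 0, 0],
  [0, 0, 0, 0, 0, 0, 0],
  [0, 0, 0, 0, 0, 0, 0],
  [0, 0, 0, 0, 0, 0, 0],
])

```text
time_s: 24.9
eef_pos: [0.5429, 0.0482, 0.1872]
ee_rot: [-0.0, 0.07, 0.998, 0.0]
force: [0.1, 0.3, -4.0]
grip_width: 0.0453
grasp_force: 29.9
```

```bash
python3 - <<'E' 2>/dev/null
from h import *
print(pose())
E
```

```text
(array([0.54314043, 0.0481015 , 0.18722175]), np.float64(81.97596869843002))
```

>>> servo_tool([
  [0.04, -0.03, -0.7, 0, 0, 0.007, 0],
  [0, 0, -0.8, 0, 0, 0, 0],
  [0, 0, -0.7, 0, 0, 0, 0],
  [0, 0, -0.3, 0, 0, 0, 0],
  [0, 0, -0.15, 0, 0, 0, 0],
])

```text
time_s: 25.6
eef_pos: [0.5441, 0.0467, 0.1203]
ee_rot: [-0.001, 0.067, 0.998, 0.0]
force: [0.1, 0.0, -2.7]
grip_width: 0.0457
grasp_force: 29.9
```

>>> servo_tool([
  [0, 0, -0.1, 0, 0, 0, 0],
  [0, 0, -0.1, 0, 0, 0, 0],
  [0, 0, 0, 0, 0, 0, 0],
])

```text
time_s: 25.9
eef_pos: [0.5448, 0.0463, 0.1163]
ee_rot: [0.0, 0.067, 0.998, -0.0]
force: [-0.1, -0.6, -3.1]
grip_width: 0.0458
grasp_force: 29.9
```

>>> servo_tool([
  [0, 0, -0.05, 0, 0, 0, 0],
  [0, 0, -0.05, 0, 0, 0, 0],
  [0, 0, 0, 0, 0, 0, 0],
])

```text
time_s: 26.2
eef_pos: [0.5454, 0.0463, 0.115]
ee_rot: [0.001, 0.067, 0.998, -0.0]
force: [-1.9, 0.4, 4.4]
grip_width: 0.0453
grasp_force: 29.8
```

>>> servo_tool([
  [0, 0, 0, 0, 0, 0, 70],
  [0, 0, 0, 0, 0, 0, 70],
  [0, 0, 0, 0, 0, 0, 70],
  [0, 0, 0.4, 0, 0, 0, 70],
  [0, 0, 1, 0, 0, 0, 70],
])

```text
time_s: 26.7
eef_pos: [0.5428, 0.0465, 0.1472]
ee_rot: [-0.002, 0.067, 0.998, 0.0]
force: [0.8, -0.6, 0.1]
grip_width: 0.0616
grasp_force: 0.0
```

>>> servo_tool([
  [0, 0, 1, 0, 0, 0, 70],
  [0, 0, 1, 0, 0, 0, 70],
  [0, 0, 0.4, 0, 0, 0, 70],
])

```text
time_s: 27.0
eef_pos: [0.546, 0.0462, 0.2118]
ee_rot: [0.002, 0.067, 0.998, -0.0]
force: [0.3, -0.1, 0.9]
grip_width: 0.0613
grasp_force: 0.0
```

```bash
cat > df.py <<'E'
import sys
from h import *
ref=cv2.imread('pics/raw_t1.png').astype(float).mean(2)
im=np.mean([get_image('top').astype(float) for _ in range(3)],0).mean(2);cv2.imwrite('pics/raw_df.png',im)
cans=dict(A=(.5527,.4038),B=(.572,.305),C=(.442,.4057),D=(.4457,.294),W=(.629,-.263))
for k,(x,y) in cans.items():
    u,v=px('top',(x,y,.04)).round().astype(int);d=np.abs(im-ref)[v-12:v+13,u-12:u+13];print(k,round(d.mean(),1),round(np.percentile(d,98),1))
E
python3 df.py 2>/dev/null
```

```text
A 9.0 13.4
B 8.9 13.1
C 9.1 13.3
D 26.5 75.3
W 20.6 51.6
```

>>> servo_tool([
  [-0.275, 0.96, 0, 0, 0, 0.0344, 70],
  [-0.275, 0.96, 0, 0, 0, 0.0344, 70],
  [-0.275, 0.96, 0, 0, 0, 0.0344, 70],
  [-0.275, 0.96, 0, 0, 0, 0.0344, 70],
  [-0.275, 0.96, 0, 0, 0, 0.0344, 70],
])

```text
time_s: 27.65
eef_pos: [0.5087, 0.1671, 0.2065]
ee_rot: [-0.002, -0.019, 1.0, -0.0]
force: [-0.3, -0.4, 0.2]
grip_width: 0.0616
grasp_force: 0.0
```

>>> servo_tool([
  [-0.275, 0.96, 0, 0, 0, 0.0344, 70],
  [-0.275, 0.96, 0, 0, 0, 0.0344, 70],
  [-0.275, 0.96, 0, 0, 0, 0.0344, 70],
  [-0.275, 0.96, 0, 0, 0, 0.0344, 70],
  [-0.275, 0.96, 0, 0, 0, 0.0344, 70],
])

```text
time_s: 28.15
eef_pos: [0.4744, 0.2869, 0.2064]
ee_rot: [-0.002, -0.105, 0.994, -0.0]
force: [-0.6, 0.9, 0.0]
grip_width: 0.0619
grasp_force: 0.0
```

>>> servo_tool([
  [-0.275, 0.96, 0, 0, 0, 0, 70],
  [-0.275, 0.96, 0, 0, 0, 0, 70],
  [-0.275, 0.96, 0, 0, 0, 0, 70],
  [-0.275, 0.96, 0, 0, 0, 0, 70],
  [-0.275, 0.95, 0, 0, 0, 0, 70],
])

```text
time_s: 28.65
eef_pos: [0.4401, 0.4065, 0.2063]
ee_rot: [-0.001, -0.105, 0.995, -0.001]
force: [-1.0, -0.5, -0.8]
grip_width: 0.0617
grasp_force: 0.0
```

>>> servo_tool([
  [0, 0, 0, 0, 0, 0, 70],
  [0, 0, 0, 0, 0, 0, 70],
  [0, 0, 0, 0, 0, 0, 70],
])

```text
time_s: 28.95
eef_pos: [0.4413, 0.405, 0.2074]
ee_rot: [-0.001, -0.104, 0.995, -0.001]
force: [0.4, -0.1, 0.5]
grip_width: 0.062
grasp_force: 0.0
```

```bash
python3 - <<'E' 2>/dev/null
from ov import *
print(pose())
shot('top','t6.png',(204,135,300,225),6,3)
shot('side','s6.png',(230,165,310,225),6,3)
sp=[(.5442,.0474,-7.63)]
cv2.imwrite('pics/c1.png',np.hstack([draw('t6.png',(204,150,270,230),6,canov(sp,'top')),draw('s6.png',(235,155,300,235),6,canov(sp,'side'))]))
E
```

```text
(array([0.44169526, 0.40513492, 0.20810721]), np.float64(101.9487006819697))
```

View pics/c1.png

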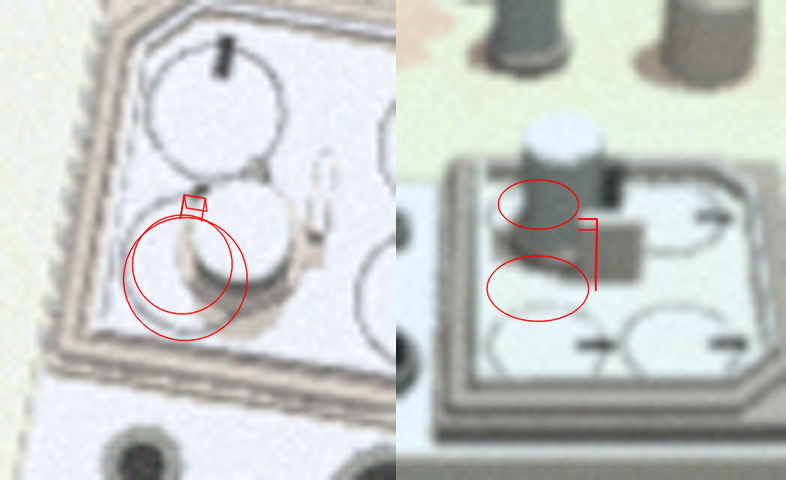

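```bash
cat >> ov.py <<'E'
def canov2(pts,cam,h=.067):
    global px; o=px; px=lambda c,P:o(c,(P[0],P[1],P[2]+h)); L=canov(pts,cam); px=o; return L
E
python3 - <<'E' 2>/dev/null
from ov import *
print(w('top',*g((243,230),(204,150),6),.142),w('side',*g((563-396,135),(235,155),6),.142))
t=w('top',*g((258,169),(204,150),6),.127);print('tab',t, w('side',*g((611-396,168),(235,155),6),.127))
c=w('top',*g((243,230),(204,150),6),.142);d=t-c;print(np.degrees(np.arctan2(d[1],d[0])),np.hypot(*d[:2]))
E
```

```text
[0.55231759 0.01934877 0.142     ] [0.55390158 0.02157065 0.142     ]
tab [0.58161369 0.01346111 0.127     ] [0.57867925 0.00783619 0.127     ]
-11.363408767469393 0.029881867005613037
```

>>> servo_tool([
  [0, 0.02, -1, 0, 0, 0, 70],
  [0, 0, -1, 0, 0, 0, 70],
  [0, 0, -1, 0, 0, 0, 70],
  [0, 0, -1, 0, 0, 0, 70],
  [0, 0, -1, 0, 0, 0, 70],
])

```text
time_s: 29.95
eef_pos: [0.4414, 0.4066, 0.0826]
ee_rot: [0.0, -0.105, 0.995, 0.0]
force: [0.2, -0.4, -0.8]
grip_width: 0.0615
grasp_force: 0.0
```

>>> servo_tool([
  [0, 0, -0.8, 0, 0, 0, 70],
  [0, 0, -0.62, 0, 0, 0, 70],
  [0, 0, 0, 0, 0, 0, 0],
  [0, 0, 0, 0, 0, 0, 0],
  [0, 0, 0, 0, 0, 0, 0],
])

```text
time_s: 30.45
eef_pos: [0.4421, 0.407, 0.0491]
ee_rot: [0.001, -0.105, 0.995, 0.0]
force: [-0.3, 0.2, -2.6]
grip_width: 0.0452
grasp_force: 30.0
```

>>> servo_tool([
  [0, 0, 0, 0, 0, 0, 0],
  [0, 0, 0, 0, 0, 0, 0],
  [0, 0, 0, 0, 0, 0, 0],
])

```text
time_s: 30.75
eef_pos: [0.4417, 0.4068, 0.0486]
ee_rot: [0.0, -0.105, 0.995, 0.0]
force: [0.1, 0.1, 1.0]
grip_width: 0.0453
grasp_force: 30.0
```

```bash
python3 - <<'E' 2>/dev/null
from h import *
print(pose(),get_state()['grip_width'])
E
```

```text
(array([0.44174349, 0.40677754, 0.04858308]), np.float64(102.01680762971193)) 0.04540898640191084
```

>>> servo_tool([
  [0, 0, 0.5, 0, 0, 0, 0],
  [0, 0, 1, 0, 0, 0, 0],
  [0, 0, 1, 0, 0, 0, 0],
  [0, 0, 1, 0, 0, 0, 0],
  [0, 0, 1, 0, 0, 0, 0],
])

```text
time_s: 31.45
eef_pos: [0.4411, 0.4064, 0.1619]
ee_rot: [-0.0, -0.105, 0.995, -0.0]
force: [-0.2, -0.9, -2.3]
grip_width: 0.0448
grasp_force: 30.0
```

>>> servo_tool([
  [0, 0, 1, 0, 0, 0, 0],
  [0, 0, 1, 0, 0, 0, 0],
  [0.1, -0.49, 1, 0, 0, 0, 0],
  [0.185, -0.986, 0, 0, 0, -0.0343, 0],
  [0.185, -0.986, 0, 0, 0, -0.0343, 0],
])

```text
time_s: 31.95
eef_pos: [0.4533, 0.3448, 0.2372]
ee_rot: [0.001, -0.07, 0.998, 0.0]
force: [-0.5, -0.4, -2.5]
grip_width: 0.0452
grasp_force: 30.0
```

>>> servo_tool([
  [0.185, -0.986, 0, 0, 0, -0.0343, 0],
  [0.185, -0.986, 0, 0, 0, -0.0343, 0],
  [0.185, -0.986, 0, 0, 0, -0.0343, 0],
  [0.185, -0.986, 0, 0, 0, -0.0343, 0],
  [0.185, -0.986, 0, 0, 0, -0.0343, 0],
])

```text
time_s: 32.45
eef_pos: [0.476, 0.2207, 0.2359]
ee_rot: [0.0, 0.016, 1.0, -0.0]
force: [-0.6, -0.1, -2.1]
grip_width: 0.0454
grasp_force: 30.0
```

>>> servo_tool([
  [0.185, -0.986, 0, 0, 0, -0.0343, 0],
  [0.185, -0.986, 0, 0, 0, -0.0343, 0],
  [0.185, -0.986, 0, 0, 0, -0.0343, 0],
  [0.185, -0.986, 0, 0, 0, 0, 0],
  [0.185, -0.986, 0, 0, 0, 0, 0],
])

```text
time_s: 32.95
eef_pos: [0.4992, 0.0975, 0.236]
ee_rot: [0.0, 0.067, 0.998, -0.0]
force: [0.3, -0.1, -2.2]
grip_width: 0.0456
grasp_force: 30.0
```

>>> servo_tool([
  [0.185, -0.986, 0, 0, 0, 0, 0],
  [0.185, -0.986, 0, 0, 0, 0, 0],
  [0.185, -0.986, 0, 0, 0, 0, 0],
  [0.185, -0.986, 0, 0, 0, 0, 0],
  [0.185, -0.986, 0, 0, 0, 0, 0],
])

```text
time_s: 33.45
eef_pos: [0.5223, -0.0256, 0.2359]
ee_rot: [0.0, 0.067, 0.998, 0.0]
force: [0.4, -0.4, -2.2]
grip_width: 0.0452
grasp_force: 30.0
```

>>> servo_tool([
  [0.08, -0.49, 0, 0, 0, 0, 0],
  [0, 0, 0, 0, 0, 0, 0],
  [0, 0, 0, 0, 0, 0, 0],
  [0, 0, 0, 0, 0, 0, 0],
])

```text
time_s: 33.85
eef_pos: [0.5243, -0.0359, 0.2355]
ee_rot: [-0.0, 0.066, 0.998, 0.0]
force: [-0.1, -0.2, -2.3]
grip_width: 0.0451
grasp_force: 30.0
```

```bash
python3 - <<'E' 2>/dev/null
from h import *
print(pose())
E
python3 df.py 2>/dev/null
```

```text
(array([ 0.52436919, -0.03599956,  0.23547621]), np.float64(82.43375326695622))
A 8.3 12.5
B 8.3 12.1
C 28.5 76.1
D 25.7 74.5
W 19.3 49.9
```

>>> servo_tool([
  [0.1, -0.5, 0, 0, 0, 0, 0],
  [0.11, -0.52, -0.8, 0, 0, 0, 0],
  [0, 0, -1, 0, 0, 0, 0],
  [0, 0, -1, 0, 0, 0, 0],
  [0, 0, -1, 0, 0, 0, 0],
])

```text
time_s: 34.7
eef_pos: [0.5301, -0.0636, 0.1397]
ee_rot: [0.0, 0.067, 0.998, -0.0]
force: [0.7, 0.7, -2.3]
grip_width: 0.0455
grasp_force: 30.0
```

>>> servo_tool([
  [0, 0, -0.5, 0, 0, 0, 0],
  [0, 0, -0.3, 0, 0, 0, 0],
  [0, 0, 0, 0, 0, 0, 0],
  [0, 0, -0.1, 0, 0, 0, 0],
  [0, 0, 0, 0, 0, 0, 0],
])

```text
time_s: 35.2
eef_pos: [0.5305, -0.0627, 0.1189]
ee_rot: [0.001, 0.067, 0.998, -0.0]
force: [-0.4, 0.3, -1.6]
grip_width: 0.0456
grasp_force: 30.0
```

>>> servo_tool([
  [0, 0, -0.06, 0, 0, 0, 0],
  [0, 0, 0, 0, 0, 0, 0],
])

```text
time_s: 35.4
eef_pos: [0.53, -0.0625, 0.1169]
ee_rot: [0.0, 0.067, 0.998, -0.0]
force: [0.1, -0.1, -1.6]
grip_width: 0.0454
grasp_force: 30.0
```

>>> servo_tool([
  [0, 0.03, -0.06, 0, 0, 0, 0],
  [0, 0, -0.04, 0, 0, 0, 0],
  [0, 0, 0, 0, 0, 0, 0],
])

```text
time_s: 35.7
eef_pos: [0.5304, -0.0621, 0.1156]
ee_rot: [0.001, 0.066, 0.998, -0.0]
force: [-3.8, 0.1, 8.7]
grip_width: 0.0454
grasp_force: 30.0
```

>>> servo_tool([
  [0, 0, 0, 0, 0, 0, 60],
  [0, 0, 0, 0, 0, 0, 60],
  [0, 0, 0, 0, 0, 0, 60],
  [0, 0, 0.4, 0, 0, 0, 60],
  [0, 0, 1, 0, 0, 0, 70],
])

```text
time_s: 36.2
eef_pos: [0.5281, -0.0612, 0.1476]
ee_rot: [-0.002, 0.067, 0.998, 0.001]
force: [-0.6, -0.1, -0.5]
grip_width: 0.0591
grasp_force: 0.0
```

>>> servo_tool([
  [0, 0, 1, 0, 0, 0, 70],
  [0, 0, 1, 0, 0, 0, 70],
  [0, 0, 1, 0, 0, 0, 70],
  [0.05, 0.64, 0, 0, 0, 0, 70],
  [0.05, 1, 0, 0, 0, 0.024, 70],
])

```text
time_s: 36.7
eef_pos: [0.5328, -0.0207, 0.2248]
ee_rot: [0.001, 0.056, 0.998, -0.0]
force: [-1.1, 0.4, -0.0]
grip_width: 0.0619
grasp_force: 0.0
```

>>> servo_tool([
  [0.05, 1, 0, 0, 0, 0.024, 70],
  [0.05, 1, 0, 0, 0, 0.024, 70],
  [0.05, 1, 0, 0, 0, 0.024, 70],
  [0.05, 1, 0, 0, 0, 0.024, 70],
  [0.05, 1, 0, 0, 0, 0.024, 70],
])

```text
time_s: 37.2
eef_pos: [0.5377, 0.1062, 0.223]
ee_rot: [-0.001, -0.006, 1.0, 0.0]
force: [0.4, 0.3, -0.1]
grip_width: 0.0616
grasp_force: 0.0
```

>>> servo_tool([
  [0.05, 1, 0, 0, 0, 0.024, 70],
  [0.05, 1, 0, 0, 0, 0, 70],
  [0.05, 1, 0, 0, 0, 0, 70],
  [0.05, 1, 0, 0, 0, 0, 70],
  [0.05, 1, 0, 0, 0, 0, 70],
])

```text
time_s: 37.7
eef_pos: [0.5438, 0.2312, 0.2229]
ee_rot: [-0.001, -0.018, 1.0, 0.0]
force: [0.2, -0.7, 0.2]
grip_width: 0.0617
grasp_force: 0.0
```

>>> servo_tool([
  [0.05, 1, 0, 0, 0, 0, 70],
  [0.05, 1, 0, 0, 0, 0, 70],
  [0.05, 1, 0, 0, 0, 0, 70],
  [0.04, 1, 0, 0, 0, 0, 70],
  [0, 1, 0, 0, 0, 0, 70],
])

```text
time_s: 38.2
eef_pos: [0.5484, 0.356, 0.2227]
ee_rot: [-0.001, -0.018, 1.0, -0.0]
force: [0.4, -0.2, 0.0]
grip_width: 0.0618
grasp_force: 0.0
```

>>> servo_tool([
  [0, 1, 0, 0, 0, 0, 70],
  [0, 1, 0, 0, 0, 0, 70],
  [0, 0, 0, 0, 0, 0, 70],
  [0, 0, 0, 0, 0, 0, 70],
])

```text
time_s: 38.6
eef_pos: [0.5484, 0.4049, 0.2227]
ee_rot: [-0.001, -0.018, 1.0, -0.001]
force: [0.4, 0.1, 0.3]
grip_width: 0.0614
grasp_force: 0.0
```

```bash
python3 - <<'E' 2>/dev/null
from ov import *
print(pose())
shot('top','t7.png',(204,135,300,225),6,3)
shot('side','s7.png',(230,165,310,225),6,3)
sp=[(.5296,-.0616,-7.63),(.5528,.0202,-12)]
cv2.imwrite('pics/c2.png',np.hstack([draw('t7.png',(208,160,283,230),5.3,canov2(sp,'top')),draw('s7.png',(235,160,305,230),5.3,canov2(sp,'side'))]))
E
```

```text
(array([0.5491515 , 0.40374379, 0.22337115]), np.float64(91.97177667417532))
```

View pics/c2.png

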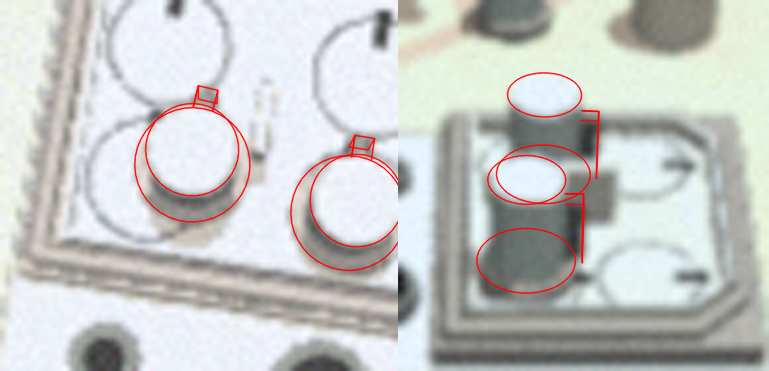

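>>> servo_tool([
  [0.14, 0, -1, 0, 0, 0, 70],
  [0, 0, -1, 0, 0, 0, 70],
  [0, 0, -1, 0, 0, 0, 70],
  [0, 0, -1, 0, 0, 0, 70],
  [0, 0, -1, 0, 0, 0, 70],
])

```text
time_s: 39.6
eef_pos: [0.5531, 0.4042, 0.0981]
ee_rot: [0.0, -0.017, 1.0, 0.0]
force: [0.4, 0.3, 0.1]
grip_width: 0.0615
grasp_force: 0.0
```

>>> servo_tool([
  [0, 0, -1, 0, 0, 0, 70],
  [0, 0, -0.7, 0, 0, 0, 70],
  [0, 0, -0.32, 0, 0, 0, 70],
  [0, 0, 0, 0, 0, 0, 0],
  [0, 0, 0, 0, 0, 0, 0],
])

```text
time_s: 40.1
eef_pos: [0.5537, 0.4046, 0.0495]
ee_rot: [0.001, -0.017, 1.0, 0.0]
force: [-0.2, -0.7, 0.3]
grip_width: 0.048
grasp_force: 0.0
```

>>> servo_tool([
  [0, 0, 0, 0, 0, 0, 0],
  [0, 0, 0, 0, 0, 0, 0],
  [0, 0, 0, 0, 0, 0, 0],
  [0, 0, 0, 0, 0, 0, 0],
])

```text
time_s: 40.5
eef_pos: [0.5538, 0.4046, 0.0497]
ee_rot: [0.001, -0.017, 1.0, 0.0]
force: [0.9, -0.7, 4.6]
grip_width: 0.0452
grasp_force: 30.0
```

```bash
python3 - <<'E' 2>/dev/null
from h import *
print(pose(),get_state()['grip_width'],get_state()['grasp_force'])
E
```

```text
(array([0.5538478 , 0.40463894, 0.04975433]), np.float64(91.98788669720899)) 0.04534102971507976 29.997383169829845
```

>>> servo_tool([
  [0, 0, 0.5, 0, 0, 0, 0],
  [0, 0, 1, 0, 0, 0, 0],
  [0, 0, 1, 0, 0, 0, 0],
  [0, 0, 1, 0, 0, 0, 0],
  [0, 0, 1, 0, 0, 0, 0],
])

```text
time_s: 41.2
eef_pos: [0.5521, 0.404, 0.1614]
ee_rot: [-0.001, -0.017, 1.0, -0.0]
force: [-0.6, 0.0, -3.9]
grip_width: 0.0454
grasp_force: 30.0
```

>>> servo_tool([
  [0, 0, 1, 0, 0, 0, 0],
  [0, 0, 1, 0, 0, 0, 0],
  [0, 0, 1, 0, 0, 0, 0],
  [0.05, -0.54, 0, 0, 0, 0, 0],
  [0.1, -1, 0, 0, 0, 0, 0],
])

```text
time_s: 41.7
eef_pos: [0.5561, 0.3659, 0.2356]
ee_rot: [-0.0, -0.018, 1.0, 0.0]
force: [-0.6, -0.4, -4.0]
grip_width: 0.0453
grasp_force: 30.0
```

>>> servo_tool([
  [0.1, -1, 0, 0, 0, -0.028, 0],
  [0.1, -1, 0, 0, 0, -0.028, 0],
  [0.1, -1, 0, 0, 0, -0.028, 0],
  [0.1, -1, 0, 0, 0, -0.028, 0],
  [0.1, -1, 0, 0, 0, -0.028, 0],
])

```text
time_s: 42.2
eef_pos: [0.568, 0.2386, 0.2337]
ee_rot: [-0.002, 0.053, 0.999, -0.001]
force: [1.2, 0.6, -3.3]
grip_width: 0.0452
grasp_force: 30.0
```

>>> servo_tool([
  [0.1, -1, 0, 0, 0, -0.028, 0],
  [0.1, -1, 0, 0, 0, 0, 0],
  [0.1, -1, 0, 0, 0, 0, 0],
  [0.1, -1, 0, 0, 0, 0, 0],
  [0.1, -1, 0, 0, 0, 0, 0],
])

```text
time_s: 42.7
eef_pos: [0.5803, 0.1139, 0.2338]
ee_rot: [-0.002, 0.067, 0.998, -0.0]
force: [-0.2, 0.7, -3.9]
grip_width: 0.0453
grasp_force: 30.0
```

>>> servo_tool([
  [0.1, -1, 0, 0, 0, 0, 0],
  [0.1, -1, 0, 0, 0, 0, 0],
  [0.1, -1, 0, 0, 0, 0, 0],
  [0.1, -1, 0, 0, 0, 0, 0],
  [0.1, -1, 0, 0, 0, 0, 0],
])

```text
time_s: 43.2
eef_pos: [0.5926, -0.0108, 0.2338]
ee_rot: [-0.002, 0.067, 0.998, 0.0]
force: [0.0, -0.9, -3.5]
grip_width: 0.0453
grasp_force: 30.0
```

>>> servo_tool([
  [0.1, -1, 0, 0, 0, 0, 0],
  [0.08, -1, 0, 0, 0, 0, 0],
  [0, -0.5, 0, 0, 0, 0, 0],
  [0, 0, 0, 0, 0, 0, 0],
  [0, 0, 0, 0, 0, 0, 0],
])

```text
time_s: 43.7
eef_pos: [0.598, -0.0712, 0.2351]
ee_rot: [-0.001, 0.067, 0.998, 0.0]
force: [0.2, 0.1, -4.4]
grip_width: 0.0451
grasp_force: 30.0
```

```bash
python3 - <<'E' 2>/dev/null
from h import *
print(pose())
E
python3 df.py 2>/dev/null
```

```text
(array([ 0.5984807 , -0.07061123,  0.23567956]), np.float64(82.42139186642358))
A 34.0 81.0
B 11.8 16.5
C 32.5 80.7
D 29.7 78.0
W 20.2 51.4
```

>>> servo_tool([
  [0.13, -0.03, -0.5, 0, 0, 0, 0],
  [0, 0, -1, 0, 0, 0, 0],
  [0, 0, -1, 0, 0, 0, 0],
  [0, 0, -1, 0, 0, 0, 0],
  [0, 0, -0.7, 0, 0, 0, 0],
])

```text
time_s: 44.55
eef_pos: [0.601, -0.072, 0.1279]
ee_rot: [-0.001, 0.067, 0.998, 0.0]
force: [-0.7, -0.4, -3.5]
grip_width: 0.0449
grasp_force: 30.0
```

>>> servo_tool([
  [0, 0, -0.35, 0, 0, 0, 0],
  [0, 0, -0.15, 0, 0, 0, 0],
  [0, 0, 0, 0, 0, 0, 0],
])

```text
time_s: 44.85
eef_pos: [0.6022, -0.0725, 0.1184]
ee_rot: [-0.0, 0.067, 0.998, 0.0]
force: [0.7, -0.2, -3.3]
grip_width: 0.0452
grasp_force: 30.0
```

>>> servo_tool([
  [0, 0, -0.07, 0, 0, 0, 0],
  [0, 0, 0, 0, 0, 0, 0],
])

```text
time_s: 45.05
eef_pos: [0.6026, -0.0727, 0.1176]
ee_rot: [0.001, 0.067, 0.998, -0.0]
force: [0.3, -0.1, -4.0]
grip_width: 0.0451
grasp_force: 30.0
```

>>> servo_tool([
  [0, 0.05, -0.05, 0, 0, 0, 0],
  [0, 0, -0.05, 0, 0, 0, 0],
  [0, 0, 0, 0, 0, 0, 0],
])

```text
time_s: 45.35
eef_pos: [0.6029, -0.0719, 0.1168]
ee_rot: [0.001, 0.067, 0.998, -0.001]
force: [-5.8, -0.4, 9.9]
grip_width: 0.0449
grasp_force: 30.0
```

>>> servo_tool([
  [0, 0, 0, 0, 0, 0, 60],
  [0, 0, 0, 0, 0, 0, 60],
  [0, 0, 0, 0, 0, 0, 60],
  [0, 0, 0.4, 0, 0, 0, 60],
  [0, 0, 1, 0, 0, 0, 70],
])

```text
time_s: 45.85
eef_pos: [0.6004, -0.0707, 0.1475]
ee_rot: [-0.002, 0.067, 0.998, 0.001]
force: [0.6, -1.2, -0.4]
grip_width: 0.059
grasp_force: 0.0
```

>>> servo_tool([
  [0, 0, 1, 0, 0, 0, 70],
  [0, 0, 1, 0, 0, 0, 70],
  [0, 0, 0.6, 0, 0, 0, 70],
  [-0.4, 0.73, 0, 0, 0, -0.138, 70],
  [-0.4, 0.73, 0, 0, 0, -0.138, 70],
])

```text
time_s: 46.35
eef_pos: [0.5822, -0.0348, 0.2151]
ee_rot: [0.001, 0.206, 0.978, -0.0]
force: [-0.7, 0.9, -0.2]
grip_width: 0.0616
grasp_force: 0.0
```

>>> servo_tool([
  [-0.4, 0.73, 0, 0, 0, -0.138, 70],
  [-0.4, 0.73, 0, 0, 0, -0.138, 70],
  [-0.4, 0.73, 0, 0, 0, -0.138, 70],
  [0, 0, 0, 0, 0, 0, 70],
  [0, 0, 0, 0, 0, 0, 70],
])

```text
time_s: 46.85
eef_pos: [0.5522, 0.02, 0.2145]
ee_rot: [0.0, 0.398, 0.917, -0.0]
force: [0.5, -0.7, 0.3]
grip_width: 0.0615
grasp_force: 0.0
```

```bash
python3 - <<'E' 2>/dev/null
from h import *
print(pose())
E
python3 df.py 2>/dev/null
```

```text
(array([0.55245354, 0.01934912, 0.21431716]), np.float64(42.92202739587382))
A 30.7 77.2
B 8.9 12.7
C 29.2 77.0
D 26.1 74.7
W 20.1 50.8
```

>>> servo_tool([
  [0.01, 0.03, -1, 0, 0, 0, 70],
  [0, 0, -1, 0, 0, 0, 70],
  [0, 0, -1, 0, 0, 0, 70],
  [0, 0, -0.6, 0, 0, 0, 70],
  [0, 0, -0.25, 0, 0, 0, 70],
])

```text
time_s: 47.7
eef_pos: [0.5514, 0.0207, 0.1163]
ee_rot: [-0.001, 0.4, 0.916, -0.0]
force: [-0.4, 0.3, -0.1]
grip_width: 0.0618
grasp_force: 0.0
```

>>> servo_tool([
  [0, 0, 0, 0, 0, 0, 0],
  [0, 0, 0, 0, 0, 0, 0],
  [0, 0, 0, 0, 0, 0, 0],
  [0, 0, 0, 0, 0, 0, 0],
  [0, 0, 0, 0, 0, 0, 0],
])

```text
time_s: 48.2
eef_pos: [0.5531, 0.0206, 0.1191]
ee_rot: [0.001, 0.4, 0.916, 0.0]
force: [-0.6, -0.0, 3.7]
grip_width: 0.0452
grasp_force: 30.0
```

```bash
python3 - <<'E' 2>/dev/null
from h import *
print(pose(),get_state()['grip_width'],get_state()['grasp_force'],get_state()['force'])
E
```

```text
(array([0.55308325, 0.02062282, 0.11906281]), np.float64(42.83089110546408)) 0.04524737098792398 29.99769363552332 [-0.75357995  0.34773112  6.05393518]
```

>>> servo_tool([
  [0, 0, 0.4, 0, 0, 0, 0],
  [0, 0, 0.4, 0, 0, 0, 0],
  [-0.18, 0.54, 0, 0, 0, 0.04, 0],
  [-0.18, 0.53, 0, 0, 0, 0.037, 0],
  [0, 0, 0, 0, 0, 0, 0],
])

```text
time_s: 48.9
eef_pos: [0.5417, 0.0498, 0.1373]
ee_rot: [-0.001, 0.363, 0.932, 0.0]
force: [0.2, -0.3, -2.7]
grip_width: 0.0454
grasp_force: 30.0
```

```bash
python3 - <<'E' 2>/dev/null
from h import *
print(pose(6))
E
```

```text
(array([0.54291029, 0.04797363, 0.13761769]), np.float64(47.28970103657993))
```

>>> servo_tool([
  [0.02, 0, -0.35, 0, 0, 0, 0],
  [0, 0, -0.2, 0, 0, 0, 0],
  [0, 0, -0.1, 0, 0, 0, 0],
  [0, 0, 0, 0, 0, 0, 0],
  [0, 0, 0, 0, 0, 0, 0],
])

```text
time_s: 49.7
eef_pos: [0.5438, 0.0475, 0.1216]
ee_rot: [-0.0, 0.365, 0.931, -0.0]
force: [0.3, -0.1, -2.5]
grip_width: 0.0449
grasp_force: 30.0
```

>>> servo_tool([
  [0, 0, -0.07, 0, 0, 0, 0],
  [0, 0, 0, 0, 0, 0, 0],
])

```text
time_s: 49.9
eef_pos: [0.5438, 0.0475, 0.1199]
ee_rot: [0.0, 0.365, 0.931, -0.0]
force: [0.6, -0.1, -2.4]
grip_width: 0.0454
grasp_force: 30.0
```

>>> servo_tool([
  [0.01, 0, -0.05, 0, 0, 0, 0],
  [0, 0, -0.05, 0, 0, 0, 0],
  [0, 0, 0, 0, 0, 0, 0],
])

```text
time_s: 50.2
eef_pos: [0.5442, 0.0475, 0.1191]
ee_rot: [0.0, 0.364, 0.931, -0.0]
force: [-4.8, -0.3, 9.4]
grip_width: 0.0453
grasp_force: 30.0
```

>>> servo_tool([
  [0, 0, 0, 0, 0, 0, 65],
  [0, 0, 0, 0, 0, 0, 65],
  [0, 0, 0, 0, 0, 0, 70],
  [0, 0, 0.4, 0, 0, 0, 70],
  [0, 0, 1, 0, 0, 0, 70],
])

```text
time_s: 50.7
eef_pos: [0.5424, 0.0477, 0.1511]
ee_rot: [-0.002, 0.365, 0.931, -0.001]
force: [-0.7, 0.3, 0.7]
grip_width: 0.0615
grasp_force: 0.0
```

>>> servo_tool([
  [0, 0, 1, 0, 0, 0, 70],
  [0, 0, 1, 0, 0, 0, 70],
  [0, 0, 0.4, 0, 0, 0, 70],
  [0.1, 0.7, 0, 0, 0, 0, 70],
  [0.1, 0.96, 0, 0, 0, 0, 70],
])

```text
time_s: 51.2
eef_pos: [0.5494, 0.0886, 0.2129]
ee_rot: [0.0, 0.365, 0.931, 0.0]
force: [0.0, -0.7, -0.2]
grip_width: 0.0618
grasp_force: 0.0
```

>>> servo_tool([
  [0.1, 0.96, 0, 0, 0, 0, 70],
  [0.1, 0.96, 0, 0, 0, 0, 70],
  [0.1, 0.96, 0, 0, 0, 0, 70],
  [0.1, 0.96, 0, 0, 0, 0, 70],
  [0.1, 0.96, 0, 0, 0, 0, 70],
])

```text
time_s: 51.7
eef_pos: [0.5613, 0.21, 0.212]
ee_rot: [-0.0, 0.365, 0.931, -0.0]
force: [0.7, 0.1, -0.2]
grip_width: 0.0614
grasp_force: 0.0
```

>>> servo_tool([
  [0.1, 0.96, 0, 0, 0, 0, 70],
  [0.1, 0.96, 0, 0, 0, 0, 70],
  [0.1, 0.96, 0, 0, 0, 0, 70],
  [0.11, 0.96, 0, 0, 0, 0, 70],
  [0, 0, 0, 0, 0, 0, 70],
])

```text
time_s: 52.2
eef_pos: [0.5713, 0.3074, 0.2118]
ee_rot: [-0.0, 0.363, 0.932, 0.0]
force: [0.4, -0.4, 0.4]
grip_width: 0.0617
grasp_force: 0.0
```

```bash
python3 - <<'E' 2>/dev/null
from ov import *
shot('top','t8.png',(204,135,300,225),6,3)
shot('side','s8.png',(230,165,310,225),6,3)
print(pose())
c,s=np.cos(-.1331),np.sin(-.1331)
sp=[(.5296,-.0616,-7.63),(.5442,.0474,-7.63),(.6010,-.0712,-7.63)]
cv2.imwrite('pics/c3.png',np.hstack([draw('t8.png',(204,145,294,230),4.4,canov2(sp,'top')),draw('s8.png',(230,145,310,230),4.4,canov2(sp,'side'))]))
E
```

```text
(array([0.57191595, 0.30425668, 0.21256124]), np.float64(47.18375482357106))
```

View pics/c3.png

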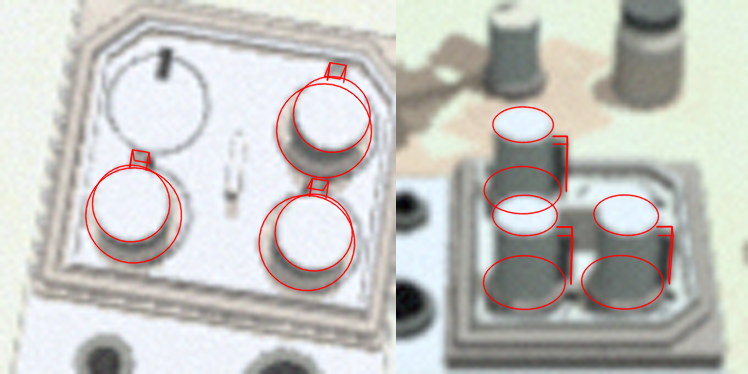

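>>> servo_tool([
  [0, 0.03, -1, 0, 0, 0, 70],
  [0, 0, -1, 0, 0, 0, 70],
  [0, 0, -1, 0, 0, 0, 70],
  [0, 0, -1, 0, 0, 0, 70],
  [0, 0, -1, 0, 0, 0, 70],
])

```text
time_s: 53.2
eef_pos: [0.5719, 0.3056, 0.0867]
ee_rot: [0.0, 0.365, 0.931, 0.0]
force: [0.6, -0.0, 0.3]
grip_width: 0.0622
grasp_force: 0.0
```

>>> servo_tool([
  [0, 0, -0.9, 0, 0, 0, 70],
  [0, 0, -0.62, 0, 0, 0, 70],
  [0, 0, 0, 0, 0, 0, 0],
  [0, 0, 0, 0, 0, 0, 0],
  [0, 0, 0, 0, 0, 0, 0],
])

```text
time_s: 53.7
eef_pos: [0.5727, 0.3061, 0.0507]
ee_rot: [0.001, 0.365, 0.931, 0.001]
force: [0.1, 0.2, -2.7]
grip_width: 0.0456
grasp_force: 29.9
```

>>> servo_tool([
  [0, 0, 0, 0, 0, 0, 0],
  [0, 0, 0, 0, 0, 0, 0],
  [0, 0, 0, 0, 0, 0, 0],
])

```text
time_s: 54.0
eef_pos: [0.5722, 0.3059, 0.0502]
ee_rot: [0.0, 0.365, 0.931, 0.0]
force: [0.7, -0.2, 1.0]
grip_width: 0.0454
grasp_force: 29.9
```

```bash
python3 - <<'E' 2>/dev/null
from h import *
print(pose(),get_state()['grip_width'],get_state()['grasp_force'],get_state()['force'])
E
```

```text
(array([0.57218508, 0.30592186, 0.05018602]), np.float64(47.24428202379845)) 0.045355193512814085 29.839074967894703 [-0.57790865  0.35886945  2.44381888]
```

>>> servo_tool([
  [0, 0, 0.4, 0, 0, 0, 0],
  [0, 0, 1, 0, 0, 0, 0],
  [0, 0, 1, 0, 0, 0, 0],
  [0, 0, 1, 0, 0, 0, 0],
  [0, 0, 1, 0, 0, 0, 0],
])

```text
time_s: 54.7
eef_pos: [0.5714, 0.3057, 0.1605]
ee_rot: [-0.0, 0.365, 0.931, -0.0]
force: [-0.0, 0.3, -2.4]
grip_width: 0.0451
grasp_force: 29.9
```

>>> servo_tool([
  [0, 0, 1, 0, 0, 0, 0],
  [0, 0, 1, 0, 0, -0.1, 0],
  [0, 0, 1, 0, 0, -0.133, 0],
  [0.14, -0.86, 0, 0, 0, -0.14, 0],
  [0.145, -0.896, 0, 0, 0, -0.14, 0],
])

```text
time_s: 55.2
eef_pos: [0.5789, 0.2621, 0.236]
ee_rot: [0.001, 0.591, 0.807, 0.001]
force: [-0.3, -0.5, -3.8]
grip_width: 0.0453
grasp_force: 29.9
```

>>> servo_tool([
  [0.145, -0.896, 0, 0, 0, -0.14, 0],
  [0.145, -0.896, 0, 0, 0, -0.14, 0],
  [0.145, -0.896, 0, 0, 0, -0.14, 0],
  [0.145, -0.896, 0, 0, 0, -0.14, 0],
  [0.145, -0.896, 0, 0, 0, -0.14, 0],
])

```text
time_s: 55.7
eef_pos: [0.5967, 0.149, 0.2345]
ee_rot: [-0.0, 0.832, 0.555, -0.0]
force: [1.4, -0.7, -3.6]
grip_width: 0.0452
grasp_force: 29.9
```

>>> servo_tool([
  [0.145, -0.896, 0, 0, 0, -0.14, 0],
  [0.145, -0.896, 0, 0, 0, -0.14, 0],
  [0.145, -0.896, 0, 0, 0, -0.14, 0],
  [0.145, -0.896, 0, 0, 0, -0.14, 0],
  [0.145, -0.896, 0, 0, 0, 0, 0],
])

```text
time_s: 56.2
eef_pos: [0.6148, 0.037, 0.2345]
ee_rot: [-0.0, 0.953, 0.304, -0.0]
force: [0.4, 0.8, -2.8]
grip_width: 0.0459
grasp_force: 29.9
```

>>> servo_tool([
  [0, 0, 0, 0, 0, 0, 0],
  [0, 0, 0, 0, 0, 0, 0],
  [0, 0, 0, 0, 0, 0, 0],
])

```text
time_s: 56.5
eef_pos: [0.6148, 0.0387, 0.2344]
ee_rot: [-0.0, 0.952, 0.306, -0.0]
force: [0.4, 0.0, -3.1]
grip_width: 0.0456
grasp_force: 29.9
```

```bash
python3 - <<'E' 2>/dev/null
from h import *
print(pose(6))
E
```

```text
(array([0.61496814, 0.03872591, 0.23448096]), np.float64(-54.28168742057125))
```

>>> servo_tool([
  [0.02, -0.03, -0.5, 0, 0, 0, 0],
  [0, 0, -1, 0, 0, 0, 0],
  [0, 0, -1, 0, 0, 0, 0],
  [0, 0, -1, 0, 0, 0, 0],
  [0, 0, -0.7, 0, 0, 0, 0],
])

```text
time_s: 57.3
eef_pos: [0.6143, 0.0373, 0.1264]
ee_rot: [-0.001, 0.952, 0.306, -0.001]
force: [0.6, -0.2, -2.4]
grip_width: 0.0451
grasp_force: 29.9
```

>>> servo_tool([
  [0, 0, -0.25, 0, 0, 0, 0],
  [0, 0, -0.15, 0, 0, 0, 0],
  [0, 0, 0, 0, 0, 0, 0],
  [0, 0, 0, 0, 0, 0, 0],
])

```text
time_s: 57.7
eef_pos: [0.6164, 0.0371, 0.1205]
ee_rot: [0.0, 0.952, 0.306, 0.001]
force: [-0.9, -0.2, -2.8]
grip_width: 0.0456
grasp_force: 29.9
```

>>> servo_tool([
  [0, 0, -0.06, 0, 0, 0, 0],
  [0, 0, 0, 0, 0, 0, 0],
])

```text
time_s: 57.9
eef_pos: [0.616, 0.0371, 0.1186]
ee_rot: [0.0, 0.952, 0.306, 0.0]
force: [1.5, 1.1, -3.7]
grip_width: 0.0451
grasp_force: 29.9
```

>>> servo_tool([
  [0, 0.03, -0.06, 0, 0, 0, 0],
  [0, 0, -0.05, 0, 0, 0, 0],
  [0, 0, 0, 0, 0, 0, 0],
])

```text
time_s: 58.2
eef_pos: [0.6165, 0.0378, 0.1171]
ee_rot: [0.0, 0.952, 0.306, 0.001]
force: [-2.5, -0.9, 5.7]
grip_width: 0.0452
grasp_force: 29.8
```

>>> servo_tool([
  [0, 0, 0, 0, 0, 0, 65],
  [0, 0, 0, 0, 0, 0, 65],
  [0, 0, 0, 0, 0, 0, 70],
  [0, 0, 0.4, 0, 0, 0, 70],
  [0, 0, 1, 0, 0, 0, 70],
])

```text
time_s: 58.7
eef_pos: [0.6138, 0.0381, 0.1485]
ee_rot: [-0.001, 0.952, 0.306, -0.002]
force: [0.0, -0.2, 0.8]
grip_width: 0.0613
grasp_force: 0.0
```

>>> servo_tool([
  [0, 0, 1, 0, 0, 0, 70],
  [0, 0, 1, 0, 0, 0, 70],
  [0, 0, 1, 0, 0, 0, 0],
  [-0.5, -0.65, 0, 0, 0, 0.1, 0],
  [-0.7, -0.94, 0, 0, 0, 0.14, 0],
])

```text
time_s: 59.2
eef_pos: [0.5864, -0.0016, 0.2272]
ee_rot: [0.001, 0.907, 0.421, 0.001]
force: [-0.0, -1.5, -0.9]
grip_width: 0.0398
grasp_force: 0.0
```

>>> servo_tool([
  [-0.7, -0.94, 0, 0, 0, 0.14, 0],
  [-0.7, -0.94, 0, 0, 0, 0.14, 0],
  [-0.7, -0.94, 0, 0, 0, 0.14, 0],
  [-0.7, -0.94, 0, 0, 0, 0, 0],
  [-0.7, -0.94, 0, 0, 0, 0, 0],
])

```text
time_s: 59.7
eef_pos: [0.4975, -0.1202, 0.226]
ee_rot: [0.0, 0.801, 0.598, 0.0]
force: [1.2, -0.5, 0.5]
grip_width: 0.0007
grasp_force: 0.0
```

>>> servo_tool([
  [-0.7, -0.94, 0, 0, 0, 0, 0],
  [-0.7, -0.94, 0, 0, 0, 0, 0],
  [-0.7, -0.94, 0, 0, 0, 0, 0],
  [-0.7, -0.94, 0, 0, 0, 0, 0],
  [-0.7, -0.94, 0, 0, 0, 0, 0],
])

```text
time_s: 60.2
eef_pos: [0.41, -0.2378, 0.2261]
ee_rot: [0.001, 0.801, 0.598, 0.0]
force: [-0.3, 0.1, 0.5]
grip_width: 0.0004
grasp_force: 0.0
```

```bash
python3 - <<'E' 2>/dev/null
from ov import *
shot('top','t9.png',(204,135,300,225),6,3)
shot('side','s9.png',(230,165,310,225),6,3)
print(pose())
sp=[(.5296,-.0616,-7.63),(.5442,.0474,-7.63),(.6010,-.0712,-7.63),(.6156,.0379,-7.63)]
a=draw('t9.png',(204,140,364,225),4.9,canov2(sp,'top')[2::3]);b=draw('s9.png',(230,145,330,190),4.9,canov2(sp[1:],'side')[2::3])
M=np.zeros((600,800,3),np.uint8);M[:a.shape[0],:a.shape[1]]=a[:,:800];h=600-a.shape[0];M[a.shape[0]:,:b.shape[1]]=b[:h]
cv2.imwrite('pics/c4.png',M)
E
```

```text
(array([ 0.41116542, -0.23611827,  0.22532266]), np.float64(-16.453379546391734))
```

View pics/c4.png

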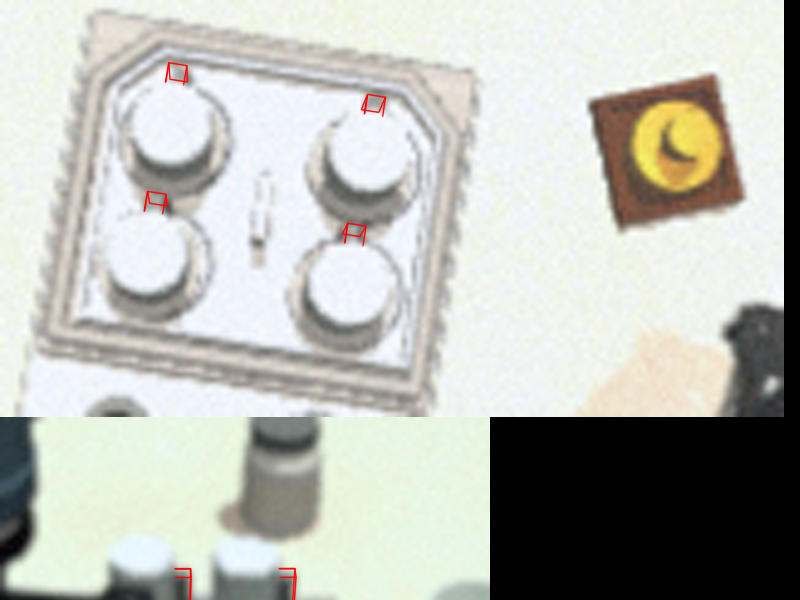

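>>> servo_tool([
  [0.1, 0.74, 0, 0, 0, -0.142, 0],
  [0.1, 0.74, 0, 0, 0, -0.142, 0],
  [0.1, 0.74, 0, 0, 0, -0.142, 0],
  [0.1, 0.74, 0, 0, 0, -0.142, 0],
  [0.1, 0.74, 0, 0, 0, -0.142, 0],
])

```text
time_s: 61.2
eef_pos: [0.4234, -0.1431, 0.2252]
ee_rot: [-0.0, 0.96, 0.28, -0.0]
force: [-0.3, 0.7, 0.1]
grip_width: 0.0003
grasp_force: 0.0
```

>>> servo_tool([
  [0.1, 0.74, 0, 0, 0, -0.142, 0],
  [0.1, 0.74, 0, 0, 0, -0.142, 0],
  [0.1, 0.74, 0, 0, 0, -0.142, 0],
  [0.1, 0.74, 0, 0, 0, -0.142, 0],
  [0.1, 0.74, 0, 0, 0, -0.142, 0],
])

```text
time_s: 61.7
eef_pos: [0.4358, -0.0506, 0.2253]
ee_rot: [-0.0, 0.997, -0.071, 0.0]
force: [-0.4, -1.1, 0.2]
grip_width: 0.0004
grasp_force: 0.0
```

>>> servo_tool([
  [0, 0, 0, 0, 0, 0, 0],
  [0, 0, 0, 0, 0, 0, 0],
])

```text
time_s: 61.9
eef_pos: [0.4357, -0.0516, 0.2252]
ee_rot: [0.0, 0.998, -0.066, 0.0]
force: [0.2, -0.2, 0.5]
grip_width: 0.0006
grasp_force: 0.0
```

```bash
python3 - <<'E' 2>/dev/null
from h import *
print(pose())
E
```

```text
(array([ 0.43568293, -0.05231519,  0.22522648]), np.float64(-97.74718909066519))
```

Descend to 0.078, then press to about 0.0705.

>>> servo_tool([
  [0, 0.06, -1, 0, 0, 0, 0],
  [0, 0, -1, 0, 0, 0, 0],
  [0, 0, -1, 0, 0, 0, 0],
  [0, 0, -1, 0, 0, 0, 0],
  [0, 0, -1, 0, 0, 0, 0],
])

```text
time_s: 62.6
eef_pos: [0.4357, -0.0511, 0.0994]
ee_rot: [0.0, 0.998, -0.069, 0.0]
force: [0.0, 0.4, -0.3]
grip_width: 0.0006
grasp_force: 0.0
```

>>> servo_tool([
  [0, 0, -0.6, 0, 0, 0, 0],
  [0, 0, -0.2, 0, 0, 0, 0],
  [0, 0, 0, 0, 0, 0, 0],
  [0, 0, 0, 0, 0, 0, 0],
])

```text
time_s: 63.0
eef_pos: [0.4363, -0.0509, 0.081]
ee_rot: [0.0, 0.998, -0.069, 0.001]
force: [-0.4, 0.2, 0.9]
grip_width: 0.0004
grasp_force: 0.0
```

>>> servo_tool([
  [0, 0, -0.12, 0, 0, 0, 0],
  [0, 0, -0.08, 0, 0, 0, 0],
  [0, 0, 0, 0, 0, 0, 0],
])

```text
time_s: 63.3
eef_pos: [0.4363, -0.0507, 0.0757]
ee_rot: [0.0, 0.998, -0.069, 0.001]
force: [0.7, -1.1, 2.4]
grip_width: 0.0004
grasp_force: 0.9
```

>>> servo_tool([
  [0, 0, -0.1, 0, 0, 0, 0],
  [0, 0, -0.08, 0, 0, 0, 0],
  [0, 0, 0, 0, 0, 0, 0],
])

```text
time_s: 63.6
eef_pos: [0.4363, -0.0506, 0.071]
ee_rot: [0.0, 0.998, -0.069, 0.001]
force: [2.0, -0.5, 4.8]
grip_width: 0.0001
grasp_force: 2.2
```

>>> servo_tool([
  [0, 0, -0.07, 0, 0, 0, 0],
  [0, 0, 0, 0, 0, 0, 0],
])

```text
time_s: 63.8
eef_pos: [0.4364, -0.0507, 0.0702]
ee_rot: [0.0, 0.998, -0.069, 0.0]
force: [-2.6, 0.7, 16.3]
grip_width: 0.0004
grasp_force: 8.1
```

Bottomed out: the record key is fully pressed. Retreat, then check once more.

>>> servo_tool([
  [0, 0, 0.4, 0, 0, 0, 0],
  [0, 0, 1, 0, 0, 0, 0],
  [0, 0, 1, 0, 0, 0, 0],
  [0, 0, 1, 0, 0, 0, 0],
  [0, 0, 1, 0, 0, 0, 0],
])

```text
time_s: 64.3
eef_pos: [0.4347, -0.0499, 0.1793]
ee_rot: [-0.0, 0.998, -0.069, -0.001]
force: [-0.0, -0.7, 0.0]
grip_width: 0.0003
grasp_force: 0.0
```

>>> servo_tool([
  [0, 0, 1, 0, 0, 0, 0],
  [0, 0, 0.6, 0, 0, 0, 0],
  [-0.1, -1, 0, 0, 0, 0, 0],
  [-0.1, -1, 0, 0, 0, 0, 0],
  [-0.1, -1, 0, 0, 0, 0, 0],
])

```text
time_s: 64.8
eef_pos: [0.4274, -0.1255, 0.2186]
ee_rot: [-0.0, 0.998, -0.068, -0.001]
force: [0.6, -0.7, -0.0]
grip_width: 0.0003
grasp_force: 0.0
```

>>> servo_tool([
  [-0.1, -1, 0, 0, 0, 0, 0],
  [-0.1, -1, 0, 0, 0, 0, 0],
  [-0.1, -1, 0, 0, 0, 0, 0],
  [-0.1, -1, 0, 0, 0, 0, 0],
  [0, 0, 0, 0, 0, 0, 0],
])

```text
time_s: 65.3
eef_pos: [0.4174, -0.2272, 0.2184]
ee_rot: [-0.0, 0.998, -0.07, -0.001]
force: [-0.3, 1.0, 0.8]
grip_width: 0.0003
grasp_force: 0.0
```

```bash
python3 - <<'E' 2>/dev/null
from h import *
im=np.mean([get_image('top').astype(float) for _ in range(3)],0).mean(2);ref=cv2.imread('pics/raw_t9.png').astype(float).mean(2)
for P in[(.5296,-.0616,.1),(.5442,.0474,.1),(.601,-.0712,.1),(.6156,.0379,.1),(.629,-.263,.04)]:
    u,v=px('top',P).round().astype(int);d=np.abs(im-ref)[v-12:v+13,u-12:u+13];print(round(d.mean(),1),round(np.percentile(d,98),1))
print(get_state()['force'],get_state()['eef_pos'])
E
```

```text
1.4 4.1
1.3 3.8
1.4 4.1
1.4 3.8
1.7 4.9
[-0.15342203  0.05728865 -0.04041963] [ 0.41773272 -0.22441928  0.21835714]
```

Nothing has moved since the last check, so I'm handing in.

```bash
python3 -c "
from cell import *
print(close_job())"
```

```text
the job is handed in; nothing more can be done
None
```

The job is handed in after about 65 s: the weight is in its rest, the tray is seated, tare was pressed, all four canisters are centred with tabs along their index marks (one knocked aside mid-run was put back), and record was pressed last. The tare press peaked at about 65 N from the closed fingertips.

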